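# Set out four figure torsos on their painting plinths

## Robot

A 6-joint arm with a two-finger parallel gripper is mounted at the origin on the work surface. World frame = base frame: x ahead of the robot, y to its left, z up, the work surface at z = 0. Lengths are in m, angles in rad, forces in N, time in s.
With the tool pointing down it reaches from about 0.25 to 0.725 m from the base axis. Payload 4 kg.
Tool frame: the origin (TCP) lies midway between the tips of the shut fingers; the grasp point (between the pads) lies 19 mm behind it; z points along the fingers, y is the direction in which the jaws open and shut (so a half turn about z gives the same grasp; the last joint's range is limited). The gripper opens to 85 mm and grips with 20 to 120 N. Pads are 22 mm wide; open, the fingers measure 114 mm over their backs; the gripper's body (76 mm by 85 mm) begins 54 mm behind the grasp point. The pads swing forward as they close: fully open they stand 13 mm farther back than shut.
Start: joints at [1.201, 0.241, 0.005, 1.335, 0, 1.571], TCP at [0.181, 0.466, 0.231] pointing down, gripper open.
Joint ranges: [-2.72, 2.72], [-1.05, 1.87], [-1.09, 1.28], [-1.99, 2.15], [-1.42, 1.44], [-3.14, 3.14]. Speed limits (rad/s): [2.79, 2.79, 3.14, 3.14, 3.14, 3.14].

## Interface

Orientations are given as a unit quaternion [x, y, z, w].
In Python, from workcell import get_obs, camera, camera_model, job_done, masks_of gives the robot as it stands.
- The arm moves only by the tool jog_arm, never from a script. Its argument "deltas" is a list that holds one entry, the list of rows, each a list of 7 numbers: the shift along the tool's x, y, z in mm, then the turn, a rotation vector about the tool's x, y, z in degrees, then the finger opening in mm, from 0 to 85.4. A call has 1 to 5 rows; each row shifts and turns the pose as measured when the row begins, along the tool's axes as they then stand; what a row does not reach is not made up. A row lasts 1/10 s, in which the tool goes at most 50 mm and 8.59 degrees, less where a joint would pass 70% of its speed; a pose out of reach is approached as far as the arm can. A call with a gripper value outside its range is refused whole. The fingers move at their own pace and stop on an object; the grip force is fixed at half the most. Time passes only in rows, so rows that do not move let the fingers close. It gives the time, the measured TCP pose, the force and the opening at its end, in the units of the state.
- get_obs(): the state, without advancing time (a new reading comes with each control period).
- camera(name): name is "side" or "top" or "wrist"; returns the picture (400x640x3 uint8, red, green, blue); there is no depth.
- camera_model(name): a dict with "fovy" (degrees; the focal length in pixels is half the picture's height over the tangent of half this angle, whatever the lens; pixels are square), "cx", "cy" (the principal point, pixels), "pose" (4x4, takes a point from camera to world coordinates); the wrist camera has in their place "T_tool_cam" (4x4, takes a point from camera to tool coordinates, whose origin is the TCP and whose axes are the flange's). Camera axes: x right, y down, z forward; pixel columns grow to the right and rows downward; lengths in m; the calibration is good to about 2 mm. A picture is of the moment at which its call begins: read the wrist's pose just before it. camera_model takes no time and is no camera call.
- job_done(): hands the job in, once; it reports no verdict.
Trained networks look in the newest picture that a camera, given by its name, has taken for a name from the list of things; names that differ only in an ending like _2 or _b are one class to them, and where a whole thing is asked for, a point or a joint stands for the part that bears it (a point fixed in the world has none). Each returns a list of dicts, best first, with "conf" (0 to 1); they miss things now and then, are a little off and sometimes report something else, mostly with a low value. They report only what shows in the picture. A call takes as long as a camera call. They do not tell look-alikes from the thing itself.
- masks_of(target, camera): "pixels" (400x640 bool, what is visible of it) and "at" ([column, row] in pixels, amid what is visible of it).
The state is a dict: "clock": time; "joint_pos": joint angles; "joint_vel": joint speeds; "tau": joint torques, N m; "eef_pos": TCP position; "tool_rot": TCP orientation; "ft_force": force on the tool from outside, world axes, zero at the start; "ft_torque": the same for the moment, N m; "grip_width": finger opening in m.
Only numpy, scipy, OpenCV 4.12 (cv2) and the standard library are available. Lean on these libraries where they do the work, as an engineer would, in place of code of your own. Each camera call takes 0.05 s, during which the arm holds its last target. There are 200 camera calls.

## Task

Of the cream figure parts on the cutting mat, pick out the four torsos (the ones with a ball on the neck) and stand each upright in the middle of the round wooden plinth of matching size: the largest torso on the largest plinth, and so on down to the smallest on the smallest. Set them down, do not drop them; which way they face does not matter. Leave the hip part and the head where they are.

Things in the scene. Friction and masses are not known exactly. Their poses are not given: they have to be found in the camera images.
- torso_giant: The largest of four cream plastic figure torsos of like shape: a block with flat front and back, 64 mm wide across the shoulders (its y; 49 mm at the waist), 44 mm deep from front to back (its x, the way to grip it), 60 mm high to the shoulders, with a ball 19 mm across on a short neck on top (85 mm high in all). About 130 g. Stands upright on the mat (mat top 3 mm above the table), turned any way. Origin: centre of its underside; z up.
- torso_large: The second largest of four cream plastic figure torsos of like shape: a block with flat front and back, 50 mm wide across the shoulders (its y; 38 mm at the waist), 35 mm deep from front to back (its x, the way to grip it), 47 mm high to the shoulders, with a ball 16 mm across on a short neck on top (67 mm high in all). About 70 g. Stands upright on the mat (mat top 3 mm above the table), turned any way. Origin: centre of its underside; z up.
- torso_medium: The third largest of four cream plastic figure torsos of like shape: a block with flat front and back, 38 mm wide across the shoulders (its y; 29 mm at the waist), 27 mm deep from front to back (its x, the way to grip it), 36 mm high to the shoulders, with a ball 12 mm across on a short neck on top (52 mm high in all). About 40 g. Stands upright on the mat (mat top 3 mm above the table), turned any way. Origin: centre of its underside; z up.
- torso_small: The smallest of four cream plastic figure torsos of like shape: a block with flat front and back, 28 mm wide across the shoulders (its y; 21 mm at the waist), 20 mm deep from front to back (its x, the way to grip it), 27 mm high to the shoulders, with a ball 10 mm across on a short neck on top (39 mm high in all). About 20 g. Stands upright on the mat (mat top 3 mm above the table), turned any way. Origin: centre of its underside; z up.
- plinth_giant: The largest of four round light-wood painting plinths with a flat cork top: 92 mm across, 25 mm high, fixed on the mat. Origin: centre of its underside; z up, the top 25 mm above the origin.
- plinth_large: The second largest of four round light-wood painting plinths with a flat cork top: 76 mm across, 25 mm high, fixed on the mat. Origin: centre of its underside; z up, the top 25 mm above the origin.
- plinth_medium: The third largest of four round light-wood painting plinths with a flat cork top: 61 mm across, 25 mm high, fixed on the mat. Origin: centre of its underside; z up, the top 25 mm above the origin.
- plinth_small: The smallest of four round light-wood painting plinths with a flat cork top: 47 mm across, 25 mm high, fixed on the mat. Origin: centre of its underside; z up, the top 25 mm above the origin.
- hips: Cream plastic hip part, not a torso: a block 30 mm (x) by 46 mm (y) and 30 mm high with no ball on top, and a short peg 4 mm in radius sticking 9 mm out of each side (64 mm over the pegs). Loose on the mat. Origin: centre of its underside.
- head: Cream plastic helmeted head, not a torso: a round dome 40 mm across and 39 mm high with a low crest, no ball on top. Loose on the mat. Origin: centre of its underside.
Not all that is in view belongs to the job. Leave any grey look-alike of the torso_small alone.

How it is judged:
At the end, for the whole second after the job is handed in: Each torso stands upright (within 0.1 rad) and still (under 0.02 m/s) on the top of its own plinth, its centre within 12 mm of the plinth's axis and its underside within 4 mm of the height of the plinth's top; the hip part and the head are within 20 mm of where they were (horizontal distance between torso_giant and plinth_giant below 0.012 m and z of torso_giant in the frame of plinth_giant between 0.021 and 0.029 m and angle between each of torso_giant, torso_large, torso_medium, torso_small's own z axis and vertical below 0.1 rad and linear speed of each of torso_giant, torso_large, torso_medium, torso_small below 0.02 m/s and horizontal distance between torso_large and plinth_large below 0.012 m and z of torso_large in the frame of plinth_large between 0.021 and 0.029 m and horizontal distance between torso_medium and plinth_medium below 0.012 m and z of torso_medium in the frame of plinth_medium between 0.021 and 0.029 m and horizontal distance between torso_small and plinth_small below 0.012 m and z of torso_small in the frame of plinth_small between 0.021 and 0.029 m and not (distance of hips from where it was at the start of the episode above 0.02 m) and not (distance of head from where it was at the start of the episode above 0.02 m)); the robot touches nothing.
It fails at once if a torso is dropped or thrown (faster than 0.5 m/s with no finger on it: a fall of about 13 mm) ((linear speed of torso_giant above 0.5 m/s and contact force between torso_giant and the fingers below 0.001 N) or (linear speed of torso_large above 0.5 m/s and contact force between torso_large and the fingers below 0.001 N) or (linear speed of torso_medium above 0.5 m/s and contact force between torso_medium and the fingers below 0.001 N) or (linear speed of torso_small above 0.5 m/s and contact force between torso_small and the fingers below 0.001 N)).
It fails at once if the hip part is moved by more than 20 mm (distance of hips from where it was at the start of the episode above 0.02 m).
It fails at once if the head is moved by more than 20 mm (distance of head from where it was at the start of the episode above 0.02 m).
It also fails if it takes over 112 s, if anything falls off the work surface, if the arm or the gripper's body presses on something with over 40 N, if the wrist force passes 120 N, or if a joint passes its speed limit or range.

## Working session

There is one attempt and no reset: what is moved stays moved. The work goes in short steps, Python scripts to look and compute and a tool call to move; the robot and the scene stay as the last step left them, time stands still between calls to the robot, and variables do not carry over. Pictures are saved under pics/ and viewed, about 12 in all and at most 16, crops included, and the job is handed in when it is done.

Besides the shell and the picture viewer there is one more tool, called after "Emit:" as name([rows], argument=value, ...), one row to a line, values as JSON. jog_arm: Moves the arm, as the interface text tells. Its arguments: {"type":"object","properties":{"deltas":{"type":"array"}},"required":["deltas"]}

```bash
mkdir -p pics; ls
python3 - <<'E'
from workcell import *
import cv2
for n in("top","side"):
    cv2.imwrite(f"pics/{n}0.png",camera(n)[:,:,::-1]); m=camera_model(n); print(n,m)
    for t in ["torso_giant","torso_large","torso_medium","torso_small","plinth_giant","plinth_large","plinth_medium","plinth_small","hips","head"]:
        print(t,[(round(d["conf"],2),[round(float(a)) for a in d["at"]],int(d["pixels"].sum())) for d in masks_of(t,n)])
print(get_obs())
print(camera_model("wrist"))
E
```

```text
pics
top {'fovy': 52.735017935601796, 'cx': 316.3406217228469, 'cy': 200.71061942144024, 'pose': array([[ 0.00179018, -0.98630718,  0.16490892,  0.35696833],
       [-0.99959548, -0.00644584, -0.02770085,  0.08318306],
       [ 0.02838453, -0.16479262, -0.98591973,  1.00822391],
       [ 0.        ,  0.        ,  0.        ,  1.        ]])}
torso_giant [(0.69, [373, 168], 537), (0.69, [273, 227], 186)]
torso_large [(0.57, [485, 179], 367), (0.45, [312, 178], 222)]
torso_medium [(0.45, [274, 227], 181)]
torso_small [(0.65, [136, 179], 129), (0.56, [394, 239], 1115), (0.41, [131, 207], 137)]
plinth_giant [(0.62, [392, 238], 1097)]
plinth_large [(0.73, [249, 174], 757), (0.57, [394, 238], 1117)]
plinth_medium [(0.9, [209, 234], 545)]
plinth_small [(0.75, [470, 238], 340)]
hips [(0.48, [422, 178], 287), (0.28, [394, 236], 1119)]
head [(0.67, [311, 179], 218)]
side {'fovy': 44.511979800207925, 'cx': 325.24147796502035, 'cy': 196.84091050989966, 'pose': array([[ 0.96338962, -0.1936745 ,  0.1853932 ,  0.28242631],
       [-0.26739951, -0.64396166,  0.71680603, -0.88274365],
       [-0.01944
[... 990 characters left out ...]
1907 , 0.23131423]), 'tool_rot': array([ 1.83839344e-01,  9.82956304e-01, -9.36020405e-06,  1.99512047e-05]), 'ft_force': array([-0.60537755,  0.50292879, -1.06576061]), 'ft_torque': array([ 0.02436453, -0.01447935, -0.00886913]), 'grip_width': 0.08563447723935601}
{'fovy': 62.978002086853394, 'cx': 314.9586403910287, 'cy': 201.0150100660704, 'T_tool_cam': array([[ 3.77478914e-04, -9.55581954e-01, -2.94725275e-01,
         7.50316537e-02],
       [ 9.99999674e-01,  5.70977334e-04, -5.70486684e-04,
        -1.01768720e-03],
       [ 7.13428232e-04, -2.94724963e-01,  9.55581858e-01,
        -1.42206655e-01],
       [ 0.00000000e+00,  0.00000000e+00,  0.00000000e+00,
         1.00000000e+00]])}
```

View pictures.

View pics/top0.png

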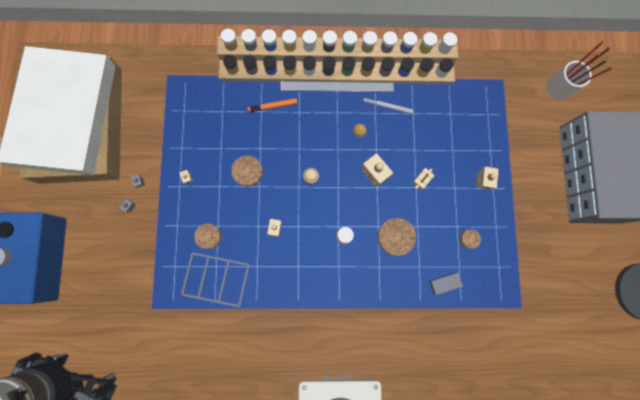

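View pics/side0.png

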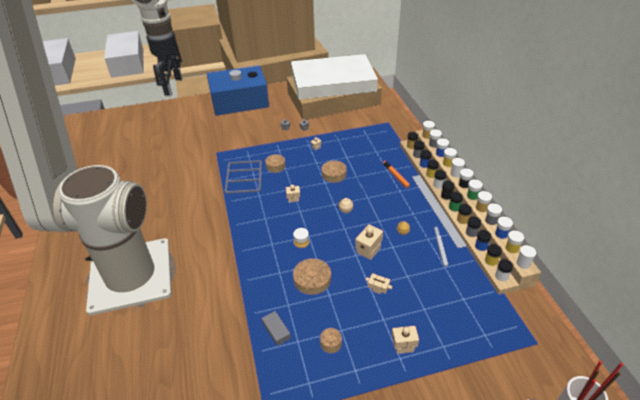

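```bash
cat > h.py <<'E'
import numpy as np, cv2
from workcell import *
from scipy.optimize import minimize
from scipy.spatial.transform import Rotation as R
TOR=dict(giant=(.064,.049,.044,.060,.019,.085),large=(.050,.038,.035,.047,.016,.067),
         medium=(.038,.029,.027,.036,.012,.052),small=(.028,.021,.020,.027,.010,.039))
PL=dict(giant=.092,large=.076,medium=.061,small=.047)
def grab(n):
    o=get_obs(); im=camera(n); m=camera_model(n)
    if n=="wrist":
        T=np.eye(4); T[:3,:3]=R.from_quat(o["tool_rot"]).as_matrix(); T[:3,3]=o["eef_pos"]
        m["pose"]=T@m["T_tool_cam"]
    m["f"]=200/np.tan(np.radians(m["fovy"]/2)); return im,m
def proj(m,P):
    c=(np.atleast_2d(P)-m["pose"][:3,3])@m["pose"][:3,:3]
    return c[:,:2]/c[:,2:]*m["f"]+[m["cx"],m["cy"]]
def ray(m,uv,z):
    d=m["pose"][:3,:3]@[(uv[0]-m["cx"])/m["f"],(uv[1]-m["cy"])/m["f"],1]; p=m["pose"][:3,3]
    return p+d*(z-p[2])/d[2]
def hulls(kind,sz,x,y,yaw,z0):
    if kind=="p":
        a=np.linspace(0,2*np.pi,40); r=PL[sz]/2
        return [np.array([[x+r*np.cos(t),y+r*np.sin(t),z0+z] for t in a for z in(0,.025)])]
    ws,ww,d,hs,b,H=TOR[sz]; c,s=np.cos(yaw),np.sin(yaw)
    B=np.array([[i*d/2,j*w/2,z] for i in(-1,1) for j in(-1,1) for w,z in((ws,hs),(ww,0))])
    g=np.random.RandomState(0).randn(200,3); g/=np.linalg.norm(g,axis=1)[:,None]
    N=g*b/2+[0,0,H-b/2]
    K=np.array([[b/4*np.cos(t),b/4*np.sin(t),z] for t in np.linspace(0,6.3,12) for z in(hs,H-b/2)])
    M=np.array([[c,-s,0],[s,c,0],[0,0,1]])
    return [Q@M.T+[x,y,z0] for Q in(B,N,K)]
S=8
def model(m,kind,sz,p,z0,box):
    u0,v0,w,h=box; I=np.zeros((h*S,w*S),np.uint8)
    for Q in hulls(kind,sz,*p,z0):
        uv=(proj(m,Q)-[u0-.5,v0-.5])*S
        cv2.fillConvexPoly(I,cv2.convexHull(np.round(uv).astype(np.int32)),1)
    return cv2.resize(I.astype(np.float32),(w,h),interpolation=cv2.INTER_AREA)
def fg(im):
    i=im.astype(int); return ((i[...,0]>i[...,2]+5)).astype(np.uint8)
def comp(im,uv,rad=8):
    n,L,st,ce=cv2.connectedComponentsWithStats(fg(im))
    k=1+np.argmin([np.hypot(*(c-uv))+1000*(s[4]<20) for c,s in zip(ce[1:],st[1:])])
    return (L==k).astype(np.float32)
def fit(views,kind,sz,seed,z0=.003,yaws=np.arange(0,180,15)):
    """views: list of (model, mask)"""
    D=[]
    for m,M in views:
        x,y,w,h=cv2.boundingRect(M.astype(np.uint8)); q=15
        x0,y0=max(x-q,0),max(y-q,0); x1,y1=min(x+w+q,640),min(y+h+q,400)
        D.append((m,M[y0:y1,x0:x1],(x0,y0,x1-x0,y1-y0)))
    cost=lambda p:sum(np.abs(model(m,kind,sz,(p[0]/1e3,p[1]/1e3,p[2]/50),z0,b)-M).sum()/M.sum() for m,M,b in D)/len(D)
    best=None
    for a in (yaws if kind=="t" else [0]):
        s=np.array([seed[0]*1e3,seed[1]*1e3,np.radians(a)*50])
        r=minimize(cost,s,method="Nelder-Mead",options=dict(initial_simplex=[s,s+[6,0,0],s+[0,6,0],s+[0,0,6]],xatol=.05,fatol=1e-4))
        if best is None or r.fun<best.fun: best=r
    p=best.x; return p[0]/1e3,p[1]/1e3,(np.degrees(p[2]/50)+90)%180-90,best.fun
E
cat > a.py <<'E'
from h import *
im,m=grab("top"); ims,ms=grab("side")
W=dict(t_giant=(377,169),t_large=(489,178),t_medium=(274,228),t_small=(185,177),p_giant=(397,237),p_large=(247,171),p_medium=(207,236),p_small=(471,239))
for k,uv in W.items():
    kd,sz=k[0],k[2:]
    s=ray(m,uv,.02); M=comp(im,uv); us=proj(ms,s)[0]; Ms=comp(ims,us)
    a=[fit(v,kd,sz,s[:2]) for v in ([(m,M)],[(ms,Ms)],[(m,M),(ms,Ms)])]
    print(k,int(M.sum()),int(Ms.sum()),*[np.round(q,4).tolist() for q in a])
for k,uv in dict(hips=(424,179),head=(311,177),white=(345,235),orange=(360,130)).items(): print(k,ray(m,uv,.02).round(3))
E
time python3 a.py
```

```text
t_giant 556 649 [0.5969, -0.0929, -51.5012, 0.1122] [0.5983, -0.0911, -48.3116, 0.0732] [0.5972, -0.0927, -49.4629, 0.0984]
t_large 379 588 [0.581, -0.3745, 77.8967, 0.1739] [0.5797, -0.3737, 81.8812, 0.0716] [0.5799, -0.3739, 82.0877, 0.1251]
t_medium 177 196 [0.4543, 0.1588, 82.9016, 0.1295] [0.455, 0.159, 82.8211, 0.078] [0.4543, 0.1587, 83.2198, 0.1084]
t_small 104 84 [0.5813, 0.3816, -63.0422, 0.2169] [0.582, 0.3826, -55.2874, 0.1475] [0.5813, 0.3815, -63.8868, 0.1861]
p_giant 1092 1076 [0.4349, -0.1426, 2.2621, 0.0759] [0.4346, -0.1415, -0.0385, 0.0499] [0.4347, -0.1414, 1.3756, 0.0631]
p_large 715 436 [0.599, 0.2312, -4.1349, 0.1039] [0.5992, 0.2316, -4.9677, 0.0788] [0.5988, 0.2311, -1.1375, 0.0912]
p_medium 505 282 [0.4343, 0.3202, 3.2559, 0.1119] [0.4352, 0.322, -0.6467, 0.1087] [0.4352, 0.322, -3.3565, 0.1127]
p_small 302 430 [0.4311, -0.3247, -3.201, 0.1884] [0.4302, -0.3243, -0.2101, 0.0835] [0.43, -0.3243, 1.6984, 0.1369]
hips [ 0.58  -0.217  0.02 ]
head [0.582 0.069 0.02 ]
white [ 0.437 -0.015  0.02 ]
orange [ 0.707 -0.056  0.02 ]
real	0m24.203s
user	0m22.984s
sys	0m0.530s
```

```bash
cat > p.py <<'E'
import sys
from h import *
def plan(x,y,z,phi,n,g):
    """rows to TCP (x,y,z), jaw (tool y) heading phi deg (mod 180), tool down"""
    o=get_obs(); r0=R.from_quat(o["tool_rot"]); p0=o["eef_pos"]
    yv=r0.as_matrix()[:,1]; cur=np.degrees(np.arctan2(yv[1],yv[0]))
    d=(phi-cur+90)%180-90; f=np.radians(cur+d)
    r1=R.from_matrix(np.array([[-np.sin(f)*-1,np.cos(f),0],[-np.cos(f),np.sin(f),0],[0,0,-1]]))
    rv=(r0.inv()*r1).as_rotvec(degrees=True); st=R.from_rotvec(rv/n,degrees=True)
    dp=(np.array([x,y,z])-p0)/n; r=r0
    print("cur",p0.round(4),round(cur,1),"step",np.linalg.norm(dp).round(4),"ftz",o["ft_force"].round(1),"g",o["grip_width"].round(4))
    rows=[]
    for i in range(n):
        rows.append([round(float(a),1) for a in [*(r.inv().apply(dp)*1e3),*(rv/n),g]]); r=r*st
    for i in range(0,n,5): print([rows[i:i+5]])
if __name__=="__main__": a=[float(v) for v in sys.argv[1:]]; plan(*a[:4],int(a[4]),a[5])
E
python3 p.py .5813 .3815 .15 117 9 45
```

```text
Traceback (most recent call last):
  File "p.py", line 16, in <module>
    if __name__=="__main__": a=[float(v) for v in sys.argv[1:]]; plan(*a[:4],int(a[4]),a[5])
                                                                 ~~~~^^^^^^^^^^^^^^^^^^^^^^^
  File "p.py", line 8, in plan
    r1=R.from_matrix(np.array([[-np.sin(f)*-1,np.cos(f),0],[-np.cos(f),np.sin(f),0],[0,0,-1]]))
  File "scipy/spatial/transform/_rotation.pyx", line 1143, in scipy.spatial.transform._rotation.Rotation.from_matrix
ValueError: Non-positive determinant (left-handed or null coordinate frame) in rotation matrix 0: [[ 0.89100652 -0.4539905   0.        ]
 [ 0.4539905   0.89100652  0.        ]
 [ 0.          0.         -1.        ]].
```

```bash
sed -i 's/-np.sin(f)\*-1,/-np.sin(f),/; s/\[-np.cos(f),np.sin/[np.cos(f),np.sin/' p.py
python3 p.py .5813 .3815 .15 117 10 45
```

```text
Traceback (most recent call last):
  File "p.py", line 16, in <module>
    if __name__=="__main__": a=[float(v) for v in sys.argv[1:]]; plan(*a[:4],int(a[4]),a[5])
                                                                 ~~~~^^^^^^^^^^^^^^^^^^^^^^^
  File "p.py", line 11, in plan
    print("cur",p0.round(4),round(cur,1),"step",np.linalg.norm(dp).round(4),"ftz",o["ft_force"].round(1),"g",o["grip_width"].round(4))
                                                                                                             ^^^^^^^^^^^^^^^^^^^^^
AttributeError: 'float' object has no attribute 'round'
```

```bash
sed -i 's/o\["grip_width"\].round(4)/round(o["grip_width"],4)/' p.py
python3 p.py .5813 .3815 .15 117 10 45
```

```text
cur [0.1807 0.4662 0.2313] 68.8 step 0.0417 ftz [ 0.  -1.2 -0.1] g 0.0854
[[[-40.4, 6.6, 8.1, -0.0, 0.0, -4.8, 45.0], [-40.8, 3.2, 8.1, -0.0, 0.0, -4.8, 45.0], [-40.9, -0.3, 8.1, -0.0, 0.0, -4.8, 45.0], [-40.8, -3.7, 8.1, -0.0, 0.0, -4.8, 45.0], [-40.3, -7.1, 8.1, -0.0, 0.0, -4.8, 45.0]]]
[[[-39.6, -10.5, 8.1, -0.0, 0.0, -4.8, 45.0], [-38.6, -13.8, 8.1, -0.0, 0.0, -4.8, 45.0], [-37.3, -17.0, 8.1, -0.0, 0.0, -4.8, 45.0], [-35.7, -20.0, 8.1, -0.0, 0.0, -4.8, 45.0], [-33.9, -23.0, 8.1, -0.0, 0.0, -4.8, 45.0]]]
```

Emit:
jog_arm([
  [[-40,7,8,0,0,-5,45],[-41,3,8,0,0,-5,45],[-41,0,8,0,0,-5,45],[-41,-4,8,0,0,-5,45],[-40,-7,8,0,0,-5,45]],
])

```text
clock: 1.7
eef_pos: [0.3833, 0.43, 0.1923]
tool_rot: [-0.048, 0.999, 0.003, 0.001]
ft_force: [0.4, 0.9, 0.4]
grip_width: 0.0452
```

Emit:
jog_arm([
  [[-40,-10,8,0,0,-5,45],[-39,-14,8,0,0,-5,45],[-37,-17,8,0,0,-5,45],[-36,-20,8,0,0,-5,45],[-34,-23,8,0,0,-5,45]],
])

```text
clock: 2.2
eef_pos: [0.5951, 0.3978, 0.1503]
tool_rot: [-0.272, 0.962, 0.003, 0.001]
ft_force: [0.2, 1.3, -0.2]
grip_width: 0.0452
```

```bash
python3 p.py .5813 .3815 .15 117 2 45
cat > w.py <<'E'
import sys
from h import *
sz,x,y,kd=sys.argv[1],float(sys.argv[2]),float(sys.argv[3]),sys.argv[4]
z0=float(sys.argv[5]) if len(sys.argv)>5 else .003
im,m=grab("wrist"); uv=proj(m,[x,y,.02])[0]
M=comp(im,uv); r=fit([(m,M)],kd,sz,(x,y),z0); print("uv",uv.round(),int(M.sum()),np.round(r,4))
p=model(m,kd,sz,(r[0],r[1],np.radians(r[2])),z0,(0,0,640,400))
v=np.ascontiguousarray(im[:,:,::-1]); c,_=cv2.findContours((p>.5).astype(np.uint8),0,2); cv2.drawContours(v,c,-1,(0,255,0),1)
cv2.imwrite(f"pics/w_{kd}_{sz}_{get_obs()['clock']:.2f}.png",v)
E
python3 w.py small .5813 .3815 t; ls pics
```

```text
cur [0.5951 0.3978 0.1503] 121.6 step 0.0107 ftz [ 0.2  1.3 -0.2] g 0.0452
[[[10.1, -3.3, 0.1, 0.2, 0.1, 2.3, 45.0], [10.0, -3.7, 0.1, 0.2, 0.1, 2.3, 45.0]]]
uv [307. 169.] 857 [ 5.81800e-01  3.78300e-01 -6.82015e+01  4.64000e-02]
side0.png
top0.png
w_t_small_2.25.png
```

View pics/w_t_small_2.25.png

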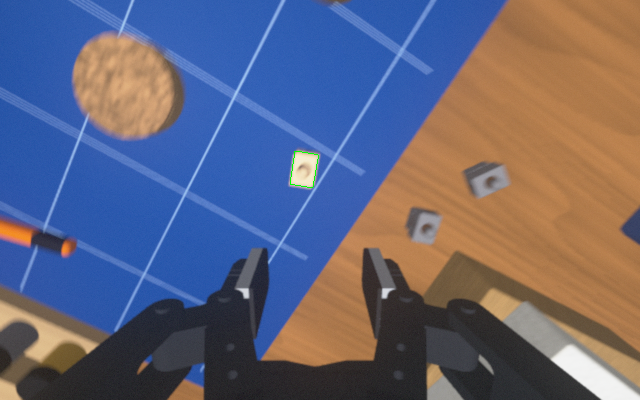

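```bash
python3 p.py .5817 .379 .05 112 4 45
```

```text
cur [0.601  0.3947 0.1455] 121.4 step 0.0247 ftz [ 4.9  0.1 -1.8] g 0.0451
[[[6.2, -0.9, 23.8, 0.0, 0.0, 2.3, 45.0], [6.2, -1.1, 23.9, 0.0, 0.0, 2.3, 45.0], [6.1, -1.4, 23.9, 0.0, 0.0, 2.3, 45.0], [6.0, -1.6, 23.9, 0.0, 0.0, 2.3, 45.0]]]
```

Wrist picture: the cream small torso at (304,170) with its ball; the two grey look-alikes at (425,225) and (487,180) lie off the mat. The arm was still settling, so I go closer and re-measure.

Emit:
jog_arm([
  [[6,-1,20,0,0,2.3,45],[6,-1,20,0,0,2.3,45],[6,-1,15,0,0,2.3,45],[6,-1,0,0,0,2.3,45],[0,0,0,0,0,0,45]],
])

```text
clock: 2.75
eef_pos: [0.584, 0.3765, 0.0817]
tool_rot: [-0.185, 0.983, 0.0, -0.002]
ft_force: [0.1, 0.1, -0.2]
grip_width: 0.0447
```

Emit:
jog_arm([
  [[0,0,0,0,0,0,45],[0,0,0,0,0,0,45]],
])

```text
clock: 2.95
eef_pos: [0.5841, 0.3768, 0.0817]
tool_rot: [-0.186, 0.983, 0.0, -0.002]
ft_force: [-0.4, 0.5, 0.1]
grip_width: 0.0449
```

```bash
python3 w.py small .5813 .3815 t;python3 p.py .5813 .3815 .05 112 4 45
```

```text
uv [325. 219.] 1440 [ 5.79600e-01  3.78900e-01 -6.89594e+01  4.77000e-02]
cur [0.5842 0.3769 0.0819] 111.4 step 0.0081 ftz [0.3 0.4 0.9] g 0.0453
[[[0.2, 1.3, 8.0, 0.0, -0.0, -0.1, 45.0], [0.2, 1.3, 8.0, 0.0, -0.0, -0.1, 45.0], [0.2, 1.3, 8.0, 0.0, -0.0, -0.1, 45.0], [0.2, 1.3, 8.0, 0.0, -0.0, -0.1, 45.0]]]
```

```bash
python3 p.py .580 .379 .006 111 5 45
```

```text
cur [0.5842 0.3769 0.0819] 111.4 step 0.0152 ftz [0.3 0.4 0.9] g 0.0453
[[[0.6, 0.7, 15.2, 0.0, -0.0, 0.1, 45.0], [0.6, 0.7, 15.2, 0.0, -0.0, 0.1, 45.0], [0.6, 0.7, 15.2, 0.0, -0.0, 0.1, 45.0], [0.6, 0.7, 15.2, 0.0, -0.0, 0.1, 45.0], [0.6, 0.7, 15.2, 0.0, -0.0, 0.1, 45.0]]]
```

Emit:
jog_arm([
  [[2,2,20,0,0,0,45],[1,1.5,20,0,0,0,45],[0,0,15,0,0,0,45],[0,0,10,0,0,0,45],[0,0,0,0,0,0,45]],
])

```text
clock: 3.5
eef_pos: [0.5836, 0.3824, 0.0195]
tool_rot: [-0.187, 0.982, 0.002, 0.004]
ft_force: [0.5, -1.2, 0.5]
grip_width: 0.045
```

```bash
python3 p.py .580 .379 .006 111 1 45
```

```text
cur [0.5836 0.3824 0.0195] 111.6 step 0.0144 ftz [ 0.5 -1.2  0.5] g 0.045
[[[4.7, -1.9, 13.5, 0.2, 0.4, 0.6, 45.0]]]
```

Emit:
jog_arm([
  [[2.5,-1,7,0.2,0.4,0,45],[2,-1,6,0,0,0,45],[0,0,0,0,0,0,45],[0,0,0,0,0,0,45]],
])

```text
clock: 3.9
eef_pos: [0.5815, 0.3797, 0.008]
tool_rot: [-0.187, 0.982, 0.0, 0.002]
ft_force: [-0.0, 0.8, 0.3]
grip_width: 0.0447
```

```bash
python3 p.py .580 .379 .006 111 1 45
```

```text
cur [0.5815 0.3797 0.008 ] 111.6 step 0.0026 ftz [-0.   0.8  0.3] g 0.0447
[[[1.7, -0.1, 2.0, -0.0, 0.2, 0.6, 45.0]]]
```

Emit:
jog_arm([
  [[1.5,0,2,0,0,0,45],[0,0,0,0,0,0,10],[0,0,0,0,0,0,10],[0,0,0,0,0,0,10],[0,0,0,0,0,0,10]],
])

```text
clock: 4.4
eef_pos: [0.5812, 0.3798, 0.0081]
tool_rot: [-0.187, 0.982, 0.001, 0.004]
ft_force: [-0.4, 0.2, -0.9]
grip_width: 0.0192
```

Emit:
jog_arm([
  [[0,0,0,0,0,0,10],[0,0,0,0,0,0,10],[0,0,0,0,0,0,10]],
])

```text
clock: 4.7
eef_pos: [0.5811, 0.3797, 0.0078]
tool_rot: [-0.187, 0.982, 0.001, 0.003]
ft_force: [-1.1, 0.3, -0.1]
grip_width: 0.0193
```

Emit:
jog_arm([
  [[0,0,-10,0,0,0,10],[0,0,-25,0,0,0,10],[0,0,-35,0,0,0,10],[0,0,-40,0,0,0,10],[0,0,-30,0,0,0,10]],
])

```text
clock: 5.2
eef_pos: [0.5764, 0.3768, 0.1467]
tool_rot: [-0.187, 0.982, -0.002, -0.003]
ft_force: [-0.3, 1.2, 0.2]
grip_width: 0.0188
```

```bash
python3 p.py .486 -.303 .14 111 18 10
```

```text
cur [0.5764 0.3768 0.1467] 111.6 step 0.0381 ftz [-0.3  1.2  0.2] g 0.0188
[[[18.5, -33.3, 0.6, -0.0, -0.0, 0.0, 10.0], [18.5, -33.3, 0.6, -0.0, -0.0, 0.0, 10.0], [18.5, -33.3, 0.6, -0.0, -0.0, 0.0, 10.0], [18.5, -33.3, 0.6, -0.0, -0.0, 0.0, 10.0], [18.5, -33.3, 0.5, -0.0, -0.0, 0.0, 10.0]]]
[[[18.5, -33.3, 0.5, -0.0, -0.0, 0.0, 10.0], [18.4, -33.3, 0.5, -0.0, -0.0, 0.0, 10.0], [18.4, -33.3, 0.5, -0.0, -0.0, 0.0, 10.0], [18.4, -33.4, 0.5, -0.0, -0.0, 0.0, 10.0], [18.4, -33.4, 0.5, -0.0, -0.0, 0.0, 10.0]]]
[[[18.4, -33.4, 0.5, -0.0, -0.0, 0.0, 10.0], [18.3, -33.4, 0.5, -0.0, -0.0, 0.0, 10.0], [18.3, -33.4, 0.4, -0.0, -0.0, 0.0, 10.0], [18.3, -33.4, 0.4, -0.0, -0.0, 0.0, 10.0], [18.3, -33.4, 0.4, -0.0, -0.0, 0.0, 10.0]]]
[[[18.3, -33.4, 0.4, -0.0, -0.0, 0.0, 10.0], [18.3, -33.4, 0.4, -0.0, -0.0, 0.0, 10.0], [18.2, -33.4, 0.4, -0.0, -0.0, 0.0, 10.0]]]
```

Emit:
jog_arm([
  [[12,-20,0,0,0,0,10],[18,-33,0,0,0,0,10],[18,-33,0,0,0,0,10],[18,-33,0,0,0,0,10],[18,-33,0,0,0,0,10]],
])

```text
clock: 5.7
eef_pos: [0.5586, 0.2081, 0.1591]
tool_rot: [-0.192, 0.981, 0.002, 0.008]
ft_force: [1.3, 0.1, -0.1]
grip_width: 0.0189
```

Emit:
jog_arm([
  [[18,-33,0,0,0,0,10],[18,-33,0,0,0,0,10],[18,-33,0,0,0,0,10],[18,-33,0,0,0,0,10],[18,-33,0,0,0,0,10]],
])

```text
clock: 6.2
eef_pos: [0.5366, 0.0142, 0.1628]
tool_rot: [-0.192, 0.981, 0.002, 0.012]
ft_force: [0.5, -0.5, -0.7]
grip_width: 0.0186
```

Emit:
jog_arm([
  [[18,-33,0,0,0,0,10],[18,-33,0,0,0,0,10],[18,-33,0,0,0,0,10],[18,-33,0,0,0,0,10],[18,-33,0,0,0,0,10]],
])

```text
clock: 6.7
eef_pos: [0.5149, -0.1804, 0.1665]
tool_rot: [-0.193, 0.981, 0.0, 0.015]
ft_force: [0.3, -0.2, 0.5]
grip_width: 0.019
```

Emit:
jog_arm([
  [[18,-33,0,0,0,0,10],[18,-33,0,0,0,0,10],[0,0,0,0,0,0,10],[0,0,0,0,0,0,10],[0,0,0,0,0,0,10]],
])

```text
clock: 7.2
eef_pos: [0.5053, -0.2636, 0.1699]
tool_rot: [-0.189, 0.982, -0.002, 0.018]
ft_force: [0.6, 0.1, -1.0]
grip_width: 0.019
```

```bash
python3 w.py small .430 -.3243 p;python3 p.py .430 -.3243 .1 111 4 10; ls pics
```

```text
uv [284.  73.] 2765 [ 0.4289 -0.3258  4.6465  0.0582]
cur [ 0.5054 -0.2632  0.17  ] 111.8 step 0.0299 ftz [ 0.   0.8 -0.2] g 0.0192
[[[23.7, -7.0, 16.8, -0.1, 0.5, 0.2, 10.0], [23.6, -7.1, 17.0, -0.1, 0.5, 0.2, 10.0], [23.4, -7.3, 17.1, -0.1, 0.5, 0.2, 10.0], [23.2, -7.4, 17.3, -0.1, 0.5, 0.2, 10.0]]]
side0.png
top0.png
w_p_small_7.25.png
w_t_small_2.25.png
w_t_small_3.00.png
```

View pics/w_p_small_7.25.png

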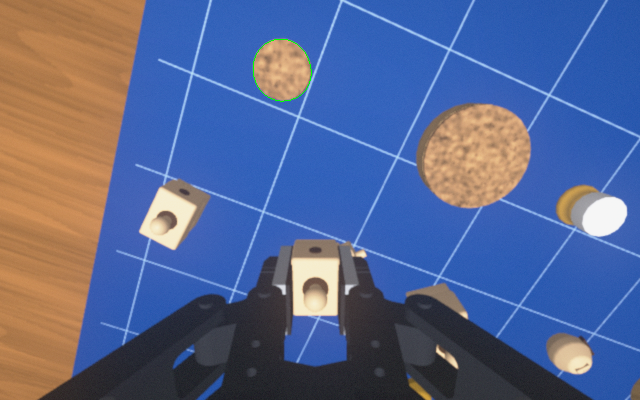

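```bash
python3 p.py .4306 -.3251 .065 111.8 5 10
```

```text
cur [ 0.5054 -0.2632  0.17  ] 111.8 step 0.0286 ftz [ 0.   0.8 -0.2] g 0.0192
[[[19.2, -5.7, 20.4, -0.1, 0.4, -0.0, 10.0], [19.0, -5.8, 20.5, -0.1, 0.4, -0.0, 10.0], [18.9, -5.8, 20.7, -0.1, 0.4, -0.0, 10.0], [18.8, -5.9, 20.8, -0.1, 0.4, -0.0, 10.0], [18.6, -5.9, 20.9, -0.1, 0.4, -0.0, 10.0]]]
```

The small torso is held straight at (315,280); the plinth outline fits at (282,70).

Emit:
jog_arm([
  [[19,-6,20,0,0.5,0,10],[19,-6,20,0,0.5,0,10],[19,-6,20,0,0.5,0,10],[19,-6,21,0,0.5,0,10],[10,-3,12,0,0,0,10]],
])

```text
clock: 7.75
eef_pos: [0.4421, -0.3161, 0.0771]
tool_rot: [-0.196, 0.981, -0.008, 0.004]
ft_force: [0.4, 1.1, -0.5]
grip_width: 0.0187
```

Emit:
jog_arm([
  [[0,0,0,0,0,0,10],[0,0,0,0,0,0,10]],
])

```text
clock: 7.95
eef_pos: [0.441, -0.3137, 0.0758]
tool_rot: [-0.197, 0.98, -0.006, 0.002]
ft_force: [-0.2, -0.6, -0.6]
grip_width: 0.0189
```

```bash
python3 p.py .4306 -.3251 .035 111.8 3 10
```

```text
cur [ 0.441  -0.3137  0.0758] 112.7 step 0.0145 ftz [-0.2 -0.6 -0.6] g 0.0189
[[[4.7, -2.0, 13.6, -0.2, 0.0, 0.3, 10.0], [4.7, -2.1, 13.6, -0.2, 0.0, 0.3, 10.0], [4.6, -2.2, 13.6, -0.2, 0.0, 0.3, 10.0]]]
```

Emit:
jog_arm([
  [[7,-3,5,-0.2,0,0.3,10],[6,-3,10,-0.2,0,0.3,10],[2,-1,12,-0.2,0,0,10],[0,0,5,0,0,0,10],[0,0,0,0,0,0,10]],
])

```text
clock: 8.45
eef_pos: [0.4327, -0.3264, 0.0438]
tool_rot: [-0.193, 0.981, -0.002, 0.003]
ft_force: [0.1, -0.7, -0.8]
grip_width: 0.019
```

```bash
python3 p.py .4306 -.3251 .034 111.8 1 10
```

```text
cur [ 0.4327 -0.3264  0.0438] 112.3 step 0.0101 ftz [ 0.1 -0.7 -0.8] g 0.019
[[[1.5, 2.0, 9.8, -0.3, 0.3, 0.5, 10.0]]]
```

Emit:
jog_arm([
  [[1.5,2,4,-0.3,0.3,0,10],[0,0,3,0,0,0,10],[0,0,2,0,0,0,10],[0,0,0,0,0,0,10],[0,0,0,0,0,0,10]],
])

```text
clock: 8.95
eef_pos: [0.4307, -0.3249, 0.034]
tool_rot: [-0.194, 0.981, 0.0, -0.0]
ft_force: [0.1, -0.7, 0.2]
grip_width: 0.0187
```

```bash
python3 p.py .4306 -.3251 .033 111.8 1 10
```

```text
cur [ 0.4307 -0.3249  0.034 ] 112.3 step 0.001 ftz [ 0.1 -0.7  0.2] g 0.0187
[[[0.2, -0.2, 1.0, 0.0, -0.0, 0.5, 10.0]]]
```

Emit:
jog_arm([
  [[0,0,1,0,0,0,10],[0,0,1,0,0,0,10],[0,0,0,0,0,0,10]],
])

```text
clock: 9.25
eef_pos: [0.4311, -0.3251, 0.0324]
tool_rot: [-0.194, 0.981, -0.0, 0.0]
ft_force: [0.2, 0.7, -0.0]
grip_width: 0.0187
```

Emit:
jog_arm([
  [[0,0,0,0,0,0,25],[0,0,0,0,0,0,35],[0,0,0,0,0,0,45],[0,0,0,0,0,0,45]],
])

```text
clock: 9.65
eef_pos: [0.4313, -0.3252, 0.0327]
tool_rot: [-0.194, 0.981, -0.0, 0.001]
ft_force: [-0.3, -0.4, 0.2]
grip_width: 0.0448
```

Emit:
jog_arm([
  [[0,0,-10,0,0,0,45],[0,0,-20,0,0,0,45],[0,0,-30,0,0,0,45],[0,0,-30,0,0,0,60],[0,0,-20,0,0,0,60]],
])

```text
clock: 10.15
eef_pos: [0.4287, -0.3234, 0.1451]
tool_rot: [-0.194, 0.981, 0.003, -0.002]
ft_force: [-0.4, 0.1, -0.5]
grip_width: 0.0601
```

```bash
python3 w.py small .429 -.3257 t .028; python3 p.py .585 -.36 .14 82 5 60
```

```text
uv [313. 193.] 2639 [ 0.4225 -0.3276 22.4115  0.5273]
cur [ 0.4303 -0.3246  0.1485] 112.3 step 0.0318 ftz [ 0.2 -0.3  2.3] g 0.06
[[[-25.9, -18.3, 1.7, 0.0, -0.0, 6.1, 60.0], [-27.7, -15.5, 1.7, 0.0, -0.0, 6.1, 60.0], [-29.2, -12.4, 1.7, 0.0, -0.0, 6.1, 60.0], [-30.3, -9.3, 1.7, 0.0, -0.0, 6.1, 60.0], [-31.2, -6.0, 1.7, 0.0, -0.0, 6.1, 60.0]]]
```

```bash
ls -t pics|head -1; cp pics/$(ls -t pics|head -1) pics/c1.png; python3 p.py .575 -.36 .1 82 6 60
```

```text
w_t_small_10.20.png
cur [ 0.4303 -0.3246  0.1485] 112.3 step 0.0261 ftz [ 0.2 -0.3  2.3] g 0.06
[[[-20.1, -14.6, 8.1, 0.0, -0.0, 5.1, 60.0], [-21.3, -12.8, 8.1, 0.0, -0.0, 5.1, 60.0], [-22.3, -10.9, 8.1, 0.0, -0.0, 5.1, 60.0], [-23.2, -8.9, 8.1, 0.0, -0.0, 5.1, 60.0], [-23.9, -6.8, 8.1, 0.0, -0.0, 5.1, 60.0]]]
[[[-24.4, -4.7, 8.1, 0.0, -0.0, 5.1, 60.0]]]
```

View pics/c1.png

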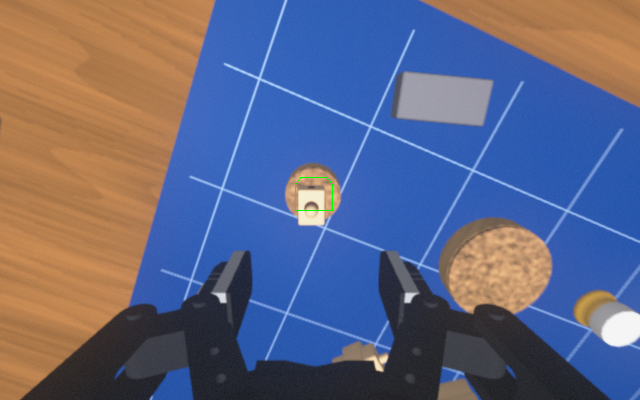

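The small torso stands on its plinth (310,205). On to the large torso.

```bash
python3 p.py .577 -.372 .13 82 5 60
```

```text
cur [ 0.4303 -0.3246  0.1485] 112.3 step 0.031 ftz [ 0.2 -0.3  2.3] g 0.06
[[[-23.5, -19.9, 3.7, 0.0, -0.0, 6.1, 60.0], [-25.5, -17.3, 3.7, 0.0, -0.0, 6.1, 60.0], [-27.2, -14.5, 3.7, 0.0, -0.0, 6.1, 60.0], [-28.6, -11.6, 3.7, 0.0, -0.0, 6.1, 60.0], [-29.6, -8.5, 3.7, 0.0, -0.0, 6.1, 60.0]]]
```

Emit:
jog_arm([
  [[-23,-20,4,0,0,6,65],[-25,-17,4,0,0,6,65],[-27,-14,4,0,0,6,65],[-28,-11,4,0,0,6,65],[-20,-6,2,0,0,6,65]],
])

```text
clock: 10.7
eef_pos: [0.5682, -0.3709, 0.1373]
tool_rot: [0.078, 0.997, -0.002, 0.003]
ft_force: [-0.4, -0.3, -0.0]
grip_width: 0.0649
```

Emit:
jog_arm([
  [[0,0,0,0,0,0,65],[0,0,0,0,0,0,65],[0,0,0,0,0,0,65]],
])

```text
clock: 11.0
eef_pos: [0.5691, -0.3706, 0.1362]
tool_rot: [0.077, 0.997, -0.001, 0.002]
ft_force: [0.2, 0.1, -0.7]
grip_width: 0.0652
```

```bash
python3 w.py large .5795 -.3745 t; python3 p.py .579 -.3755 .05 82 5 65
```

```text
uv [314. 208.] 3166 [ 5.77600e-01 -3.74800e-01  8.03639e+01  4.17000e-02]
cur [ 0.5689 -0.3706  0.1364] 81.2 step 0.0174 ftz [0.3 0.2 0. ] g 0.0646
[[[-2.1, -0.6, 17.3, -0.0, 0.1, -0.2, 65.0], [-2.1, -0.6, 17.3, -0.0, 0.1, -0.2, 65.0], [-2.1, -0.6, 17.3, -0.0, 0.1, -0.2, 65.0], [-2.1, -0.7, 17.3, -0.0, 0.1, -0.2, 65.0], [-2.1, -0.7, 17.3, -0.0, 0.1, -0.2, 65.0]]]
```

Emit:
jog_arm([
  [[-5,-1.5,10,0,0.3,0.5,65],[-4,-1.5,25,0,0,0.5,65],[0,0,30,0,0,0,65],[0,0,20,0,0,0,65],[0,0,5,0,0,0,65]],
])

```text
clock: 11.55
eef_pos: [0.5769, -0.3766, 0.0463]
tool_rot: [0.086, 0.996, -0.003, 0.002]
ft_force: [0.1, 0.1, -0.3]
grip_width: 0.0647
```

```bash
python3 p.py .5776 -.3748 .016 80.5 3 65
```

```text
cur [ 0.5769 -0.3766  0.0463] 80.1 step 0.0101 ftz [ 0.1  0.1 -0.3] g 0.0647
[[[-0.1, 0.7, 10.1, -0.1, 0.1, -0.1, 65.0], [-0.1, 0.7, 10.1, -0.1, 0.1, -0.1, 65.0], [-0.1, 0.6, 10.1, -0.1, 0.1, -0.1, 65.0]]]
```

Emit:
jog_arm([
  [[0,1,12,0,0,0,65],[0,1,10,0,0,0,65],[0,0,8,0,0,0,65],[0,0,2,0,0,0,65],[0,0,0,0,0,0,65]],
])

```text
clock: 12.05
eef_pos: [0.5774, -0.3751, 0.013]
tool_rot: [0.087, 0.996, -0.003, 0.002]
ft_force: [-1.0, 0.2, 0.3]
grip_width: 0.0653
```

```bash
python3 p.py .5776 -.3748 .016 80.5 1 65
```

```text
cur [ 0.5774 -0.3751  0.013 ] 80.1 step 0.003 ftz [-1.   0.2  0.3] g 0.0653
[[[-0.2, 0.3, -3.0, -0.3, 0.2, -0.4, 65.0]]]
```

Good (TCP at 13 mm is fine). Grip and lift.

Emit:
jog_arm([
  [[0,0,0,0,0,0,20],[0,0,0,0,0,0,20],[0,0,0,0,0,0,20],[0,0,0,0,0,0,20],[0,0,0,0,0,0,20]],
])

```text
clock: 12.55
eef_pos: [0.5789, -0.376, 0.0156]
tool_rot: [0.087, 0.996, -0.004, 0.004]
ft_force: [0.4, 0.3, -1.4]
grip_width: 0.0348
```

Emit:
jog_arm([
  [[0,0,0,0,0,0,20],[0,0,0,0,0,0,20]],
])

```text
clock: 12.75
eef_pos: [0.5788, -0.3759, 0.0155]
tool_rot: [0.087, 0.996, -0.004, 0.004]
ft_force: [-0.1, -0.4, -1.3]
grip_width: 0.0341
```

Emit:
jog_arm([
  [[0,0,-10,0,0,0,20],[0,0,-25,0,0,0,20],[0,0,-40,0,0,0,20],[0,0,-40,0,0,0,20],[0,0,-30,0,0,0,20]],
])

```text
clock: 13.25
eef_pos: [0.5738, -0.3722, 0.1593]
tool_rot: [0.087, 0.996, -0.0, -0.003]
ft_force: [0.6, 0.9, 0.0]
grip_width: 0.0343
```

```bash
python3 p.py .53 .20 .16 80.5 15 20
```

```text
cur [ 0.5738 -0.3722  0.1593] 80.1 step 0.0383 ftz [0.6 0.9 0. ] g 0.0343
[[[9.5, 37.1, -0.0, -0.0, -0.0, -0.0, 20.0], [9.4, 37.1, -0.0, -0.0, -0.0, -0.0, 20.0], [9.4, 37.1, -0.0, -0.0, -0.0, -0.0, 20.0], [9.4, 37.1, -0.0, -0.0, -0.0, -0.0, 20.0], [9.4, 37.1, -0.0, -0.0, -0.0, -0.0, 20.0]]]
[[[9.4, 37.1, -0.0, -0.0, -0.0, -0.0, 20.0], [9.3, 37.1, -0.0, -0.0, -0.0, -0.0, 20.0], [9.3, 37.1, -0.0, -0.0, -0.0, -0.0, 20.0], [9.3, 37.1, -0.0, -0.0, -0.0, -0.0, 20.0], [9.3, 37.1, -0.0, -0.0, -0.0, -0.0, 20.0]]]
[[[9.3, 37.1, -0.0, -0.0, -0.0, -0.0, 20.0], [9.3, 37.1, -0.0, -0.0, -0.0, -0.0, 20.0], [9.2, 37.1, -0.0, -0.0, -0.0, -0.0, 20.0], [9.2, 37.1, -0.0, -0.0, -0.0, -0.0, 20.0], [9.2, 37.1, -0.0, -0.0, -0.0, -0.0, 20.0]]]
```

```bash
python3 p.py .645 .15 .165 80.5 14 20|head -2|cut -c1-200
```

```text
cur [ 0.5738 -0.3722  0.1593] 80.1 step 0.0376 ftz [0.6 0.9 0. ] g 0.0343
[[[1.4, 37.6, -0.4, -0.0, -0.0, -0.0, 20.0], [1.4, 37.6, -0.4, -0.0, -0.0, -0.0, 20.0], [1.4, 37.6, -0.4, -0.0, -0.0, -0.0, 20.0], [1.4, 37.6, -0.4, -0.0, -0.0, -0.0, 20.0], [1.3, 37.6, -0.4, -0.0, -0
```

Emit:
jog_arm([
  [[1,25,0,0,0,0,20],[1,37,0,0,0,0,20],[1,37,0,0,0,0,20],[1,37,0,0,0,0,20],[1,37,0,0,0,0,20]],
])

```text
clock: 13.75
eef_pos: [0.6031, -0.205, 0.1718]
tool_rot: [0.092, 0.996, -0.005, 0.007]
ft_force: [-0.1, -0.5, 0.3]
grip_width: 0.0347
```

Emit:
jog_arm([
  [[1,37,0,0,0,0,20],[1,37,0,0,0,0,20],[1,37,0,0,0,0,20],[1,37,0,0,0,0,20],[1,37,0,0,0,0,20]],
])

```text
clock: 14.25
eef_pos: [0.6331, -0.0149, 0.1754]
tool_rot: [0.093, 0.996, -0.005, 0.01]
ft_force: [-0.0, -0.4, -0.5]
grip_width: 0.0342
```

Emit:
jog_arm([
  [[1,37,0,0,0,0,20],[1,37,0,0,0,0,20],[1,37,0,0,0,0,20],[1,20,0,0,0,0,20],[0,0,0,0,0,0,20]],
])

```text
clock: 14.75
eef_pos: [0.6539, 0.1261, 0.1788]
tool_rot: [0.089, 0.996, -0.004, 0.012]
ft_force: [-0.1, -1.0, -1.3]
grip_width: 0.0341
```

Emit:
jog_arm([
  [[0,0,0,0,0,0,20],[0,0,0,0,0,0,20]],
])

```text
clock: 14.95
eef_pos: [0.6538, 0.1258, 0.1796]
tool_rot: [0.089, 0.996, -0.004, 0.013]
ft_force: [-0.3, 0.5, -0.8]
grip_width: 0.0338
```

```bash
python3 w.py large .597 .229 p;python3 p.py .597 .229 .1 80.5 5 20; ls pics -t|head -1
```

```text
uv [422.  97.] 6656 [0.597  0.2278 4.6465 0.0423]
cur [0.6538 0.1255 0.1797] 79.8 step 0.0285 ftz [-0.2 -0.2 -0.9] g 0.0342
[[[15.3, 18.5, 15.4, -0.1, 0.3, -0.1, 20.0], [15.1, 18.5, 15.5, -0.1, 0.3, -0.1, 20.0], [15.0, 18.5, 15.6, -0.1, 0.3, -0.1, 20.0], [14.9, 18.5, 15.7, -0.1, 0.3, -0.1, 20.0], [14.8, 18.5, 15.8, -0.1, 0.3, -0.1, 20.0]]]
w_p_large_15.00.png
```

Emit:
jog_arm([
  [[15,18,15,0,0.3,0,20],[15,18,15,0,0.3,0,20],[15,18,18,0,0.3,0,20],[14,18,18,0,0.3,0,20],[12,14,14,0,0.3,0,20]],
])

```text
clock: 15.5
eef_pos: [0.6045, 0.2147, 0.1003]
tool_rot: [0.097, 0.995, -0.003, 0.004]
ft_force: [0.5, -1.1, -0.9]
grip_width: 0.0343
```

Emit:
jog_arm([
  [[0,0,0,0,0,0,20],[0,0,0,0,0,0,20]],
])

```text
clock: 15.7
eef_pos: [0.6024, 0.2143, 0.0982]
tool_rot: [0.097, 0.995, -0.004, 0.002]
ft_force: [0.5, 0.2, -0.6]
grip_width: 0.0346
```

```bash
python3 p.py .5984 .2276 .046 80 4 20
```

```text
cur [0.6024 0.2143 0.0982] 78.9 step 0.0135 ftz [ 0.5  0.2 -0.6] g 0.0346
[[[1.7, 3.2, 13.0, -0.1, 0.1, -0.3, 20.0], [1.6, 3.2, 13.0, -0.1, 0.1, -0.3, 20.0], [1.6, 3.1, 13.0, -0.1, 0.1, -0.3, 20.0], [1.6, 3.1, 13.0, -0.1, 0.1, -0.3, 20.0]]]
```

Emit:
jog_arm([
  [[3,6,8,-0.2,0.2,0,20],[2,5,14,-0.2,0.2,0,20],[1,2,14,0,0,0,20],[0,0,8,0,0,0,20],[0,0,0,0,0,0,20]],
])

```text
clock: 16.2
eef_pos: [0.6025, 0.2267, 0.0534]
tool_rot: [0.1, 0.995, 0.001, 0.001]
ft_force: [-0.1, -0.1, -0.7]
grip_width: 0.0343
```

```bash
python3 p.py .5984 .2276 .0405 79 1 20
```

```text
cur [0.6025 0.2267 0.0534] 78.6 step 0.0135 ftz [-0.1 -0.1 -0.7] g 0.0343
[[[4.3, 0.1, 12.9, 0.2, 0.1, -0.4, 20.0]]]
```

Emit:
jog_arm([
  [[2.5,0,5,0.2,0.1,0,20],[2,0,4,0,0,0,20],[0,0,2,0,0,0,20],[0,0,0,0,0,0,20]],
])

```text
clock: 16.6
eef_pos: [0.5985, 0.2273, 0.0421]
tool_rot: [0.1, 0.995, -0.0, 0.001]
ft_force: [0.0, 0.4, -1.6]
grip_width: 0.0341
```

```bash
python3 p.py .5984 .2276 .0405 79 1 20
```

```text
cur [0.5985 0.2273 0.0421] 78.5 step 0.0016 ftz [ 0.   0.4 -1.6] g 0.0341
[[[0.2, 0.2, 1.6, -0.0, 0.1, -0.5, 20.0]]]
```

Emit:
jog_arm([
  [[0,0,1.2,0,0,0,20],[0,0,1,0,0,0,20],[0,0,0,0,0,0,20]],
])

```text
clock: 16.9
eef_pos: [0.5992, 0.2275, 0.0406]
tool_rot: [0.1, 0.995, 0.0, 0.001]
ft_force: [-0.8, -0.0, -0.1]
grip_width: 0.0341
```

Emit:
jog_arm([
  [[0,0,0,0,0,0,38],[0,0,0,0,0,0,50],[0,0,0,0,0,0,60],[0,0,0,0,0,0,60]],
])

```text
clock: 17.3
eef_pos: [0.6, 0.2278, 0.0417]
tool_rot: [0.1, 0.995, 0.001, 0.002]
ft_force: [-0.3, 0.3, 0.5]
grip_width: 0.0598
```

Emit:
jog_arm([
  [[0,0,-10,0,0,0,60],[0,0,-25,0,0,0,60],[0,0,-35,0,0,0,60],[0,0,-30,0,0,0,60],[0,0,-10,0,0,0,60]],
])

```text
clock: 17.8
eef_pos: [0.5978, 0.2271, 0.155]
tool_rot: [0.1, 0.995, -0.001, 0.0]
ft_force: [0.5, 0.1, 0.8]
grip_width: 0.0602
```

```bash
python3 p.py .453 .157 .10 83 6 55
```

```text
cur [0.5978 0.2271 0.155 ] 78.5 step 0.0283 ftz [0.5 0.1 0.8] g 0.0602
[[[21.3, -16.2, 9.2, -0.0, 0.0, -0.7, 55.0], [21.5, -16.0, 9.2, -0.0, 0.0, -0.7, 55.0], [21.7, -15.7, 9.2, -0.0, 0.0, -0.7, 55.0], [21.9, -15.4, 9.2, -0.0, 0.0, -0.7, 55.0], [22.1, -15.1, 9.2, -0.0, 0.0, -0.7, 55.0]]]
[[[22.3, -14.8, 9.2, -0.0, 0.0, -0.7, 55.0]]]
```

Emit:
jog_arm([
  [[21,-16,5,0,0,-0.7,55],[27,-20,8,0,0,-0.7,55],[27,-19,10,0,0,-0.7,55],[27,-19,12,0,0,-0.7,55],[22,-15,12,0,0,-0.7,55]],
])

```text
clock: 18.3
eef_pos: [0.4623, 0.1617, 0.1095]
tool_rot: [0.068, 0.998, 0.002, 0.007]
ft_force: [-0.4, 1.4, 0.6]
grip_width: 0.0554
```

Emit:
jog_arm([
  [[0,0,0,0,0,0,55],[0,0,0,0,0,0,55],[0,0,0,0,0,0,55]],
])

```text
clock: 18.6
eef_pos: [0.4567, 0.1595, 0.1072]
tool_rot: [0.068, 0.998, 0.001, 0.003]
ft_force: [0.6, -0.0, 0.5]
grip_width: 0.0548
```

```bash
python3 w.py medium .4527 .156 t; python3 p.py .4527 .156 .05 83 5 55
```

```text
uv [311. 202.] 2241 [4.53100e-01 1.57000e-01 8.12908e+01 4.01000e-02]
cur [0.4573 0.1597 0.1074] 82.2 step 0.0115 ftz [0.2 0.2 0.2] g 0.0548
[[[0.9, -0.9, 11.5, 0.0, 0.1, -0.2, 55.0], [0.9, -0.9, 11.5, 0.0, 0.1, -0.2, 55.0], [0.9, -0.9, 11.5, 0.0, 0.1, -0.2, 55.0], [0.9, -0.9, 11.5, 0.0, 0.1, -0.2, 55.0], [0.8, -0.9, 11.5, 0.0, 0.1, -0.2, 55.0]]]
```

Emit:
jog_arm([
  [[2,-2,10,0,0.4,0.5,55],[2,-1,22,0,0,0,55],[0,0,22,0,0,0,55],[0,0,15,0,0,0,55],[0,0,5,0,0,0,55]],
])

```text
clock: 19.15
eef_pos: [0.4599, 0.16, 0.0315]
tool_rot: [0.073, 0.997, 0.003, 0.004]
ft_force: [-0.4, 1.0, -0.7]
grip_width: 0.0549
```

```bash
python3 p.py .4531 .157 .009 81.3 2 55
```

```text
cur [0.4599 0.16   0.0315] 81.6 step 0.0119 ftz [-0.4  1.  -0.7] g 0.0549
[[[3.2, -2.1, 11.2, 0.2, 0.2, 0.1, 55.0], [3.2, -2.0, 11.3, 0.2, 0.2, 0.1, 55.0]]]
```

Emit:
jog_arm([
  [[3,-2,6,0.2,0.2,0,55],[3,-2,7,0.2,0.2,0,55],[0,0,6,0,0,0,55],[0,0,0,0,0,0,55],[0,0,0,0,0,0,55]],
])

```text
clock: 19.65
eef_pos: [0.4543, 0.1572, 0.0109]
tool_rot: [0.074, 0.997, 0.0, 0.001]
ft_force: [-0.1, 0.8, -0.2]
grip_width: 0.055
```

```bash
python3 p.py .4531 .157 .009 81.3 1 55
```

```text
cur [0.4543 0.1572 0.0109] 81.6 step 0.0023 ftz [-0.1  0.8 -0.2] g 0.055
[[[1.2, -0.3, 1.9, 0.0, 0.1, 0.3, 55.0]]]
```

Emit:
jog_arm([
  [[1.2,0,2,0,0,0,55],[0,0,0,0,0,0,15],[0,0,0,0,0,0,15],[0,0,0,0,0,0,15],[0,0,0,0,0,0,15]],
])

```text
clock: 20.15
eef_pos: [0.4544, 0.1579, 0.0104]
tool_rot: [0.074, 0.997, 0.001, 0.002]
ft_force: [-0.1, 0.0, -0.2]
grip_width: 0.0263
```

Emit:
jog_arm([
  [[0,0,0,0,0,0,15],[0,0,0,0,0,0,15],[0,0,0,0,0,0,15]],
])

```text
clock: 20.45
eef_pos: [0.4542, 0.1578, 0.0102]
tool_rot: [0.074, 0.997, 0.001, 0.002]
ft_force: [-0.2, 0.1, -0.6]
grip_width: 0.0265
```

Emit:
jog_arm([
  [[0,0,-10,0,0,0,15],[0,0,-25,0,0,0,15],[0,0,-40,0,0,0,15],[0,0,-40,0,0,0,15],[0,0,-20,0,0,0,15]],
])

```text
clock: 20.95
eef_pos: [0.4501, 0.1564, 0.1481]
tool_rot: [0.074, 0.997, -0.001, -0.003]
ft_force: [0.9, 0.5, -0.4]
grip_width: 0.0263
```

```bash
python3 p.py .485 .24 .15 81.3 5 15
```

```text
cur [0.4501 0.1564 0.1481] 81.6 step 0.0181 ftz [ 0.9  0.5 -0.4] g 0.0263
[[[-4.5, 17.6, -0.5, -0.0, -0.1, 0.1, 15.0], [-4.4, 17.6, -0.4, -0.0, -0.1, 0.1, 15.0], [-4.4, 17.6, -0.4, -0.0, -0.1, 0.1, 15.0], [-4.4, 17.6, -0.4, -0.0, -0.1, 0.1, 15.0], [-4.4, 17.6, -0.4, -0.0, -0.1, 0.1, 15.0]]]
```

Emit:
jog_arm([
  [[-4,17,0,0,0,0,15],[-5,18,0,0,0,0,15],[-5,18,0,0,0,0,15],[-5,18,0,0,0,0,15],[-3,12,0,0,0,0,15]],
])

```text
clock: 21.45
eef_pos: [0.4878, 0.2373, 0.1584]
tool_rot: [0.075, 0.997, 0.001, 0.003]
ft_force: [0.5, 0.0, -0.9]
grip_width: 0.0262
```

Emit:
jog_arm([
  [[0,0,0,0,0,0,15],[0,0,0,0,0,0,15],[0,0,0,0,0,0,15]],
])

```text
clock: 21.75
eef_pos: [0.4874, 0.2377, 0.1587]
tool_rot: [0.074, 0.997, 0.001, 0.003]
ft_force: [-1.7, -0.8, -1.6]
grip_width: 0.0261
```

```bash
python3 w.py medium .4335 .319 p;python3 p.py .4346 .319 .07 81.3 5 15; ls pics -t|head -1
```

```text
uv [403. 112.] 4659 [0.4334 0.3187 3.1453 0.0547]
cur [0.4874 0.2375 0.1587] 81.4 step 0.0263 ftz [ 0.4  0.3 -1. ] g 0.0262
[[[13.0, 14.5, 17.7, 0.0, 0.1, 0.0, 15.0], [13.0, 14.5, 17.7, 0.0, 0.1, 0.0, 15.0], [12.9, 14.5, 17.7, 0.0, 0.1, 0.0, 15.0], [12.9, 14.5, 17.7, 0.0, 0.1, 0.0, 15.0], [12.9, 14.5, 17.7, 0.0, 0.1, 0.0, 15.0]]]
w_p_medium_21.80.png
```

Emit:
jog_arm([
  [[13,14.5,10,0,0.1,0,15],[14,16,17,0,0.1,0,15],[14,16,20,0,0.1,0,15],[14,15,20,0,0.1,0,15],[8,9,12,0,0,0,15]],
])

```text
clock: 22.3
eef_pos: [0.4371, 0.315, 0.0803]
tool_rot: [0.079, 0.997, 0.002, 0.002]
ft_force: [-0.1, -0.1, -0.2]
grip_width: 0.0263
```

Emit:
jog_arm([
  [[0,0,0,0,0,0,15],[0,0,0,0,0,0,15]],
])

```text
clock: 22.5
eef_pos: [0.4354, 0.3143, 0.0789]
tool_rot: [0.078, 0.997, 0.001, 0.001]
ft_force: [0.8, -0.2, -0.2]
grip_width: 0.0263
```

```bash
python3 p.py .4345 .3186 .042 81 3 15
```

```text
cur [0.4354 0.3143 0.0789] 81.0 step 0.0124 ftz [ 0.8 -0.2 -0.2] g 0.0263
[[[0.5, 1.4, 12.3, 0.0, 0.0, 0.0, 15.0], [0.5, 1.4, 12.3, 0.0, 0.0, 0.0, 15.0], [0.5, 1.4, 12.3, 0.0, 0.0, 0.0, 15.0]]]
```

Emit:
jog_arm([
  [[1,2,10,0,0,0,15],[1,2,12,0,0,0,15],[0,0,10,0,0,0,15],[0,0,3,0,0,0,15],[0,0,0,0,0,0,15]],
])

```text
clock: 23.0
eef_pos: [0.4372, 0.3174, 0.0431]
tool_rot: [0.08, 0.997, 0.002, 0.003]
ft_force: [-0.3, 0.2, -0.4]
grip_width: 0.0261
```

```bash
python3 p.py .4345 .3186 .0355 81 1 15
```

```text
cur [0.4372 0.3174 0.0431] 80.8 step 0.0081 ftz [-0.3  0.2 -0.4] g 0.0261
[[[2.9, 0.7, 7.6, 0.2, 0.3, -0.2, 15.0]]]
```

Emit:
jog_arm([
  [[2.5,0.7,3,0.2,0.3,0,15],[0,0,3,0,0,0,15],[0,0,0,0,0,0,15],[0,0,0,0,0,0,15]],
])

```text
clock: 23.4
eef_pos: [0.4351, 0.3187, 0.0369]
tool_rot: [0.081, 0.997, 0.0, 0.0]
ft_force: [-0.1, -0.4, -0.6]
grip_width: 0.0258
```

```bash
python3 p.py .4345 .3186 .0352 81 1 15
```

```text
cur [0.4351 0.3187 0.0369] 80.8 step 0.0018 ftz [-0.1 -0.4 -0.6] g 0.0258
[[[0.6, -0.2, 1.7, 0.0, 0.0, -0.2, 15.0]]]
```

Lower the last bit, release, back up and head for the giant (yaw −49.5).

Emit:
jog_arm([
  [[0,0,1.2,0,0,0,15],[0,0,1,0,0,0,15],[0,0,0,0,0,0,15]],
])

```text
clock: 23.7
eef_pos: [0.4355, 0.3191, 0.0352]
tool_rot: [0.081, 0.997, 0.001, 0.001]
ft_force: [-0.1, 0.7, 0.9]
grip_width: 0.026
```

Emit:
jog_arm([
  [[0,0,0,0,0,0,30],[0,0,0,0,0,0,40],[0,0,0,0,0,0,50],[0,0,0,0,0,0,50]],
])

```text
clock: 24.1
eef_pos: [0.4359, 0.3193, 0.0356]
tool_rot: [0.081, 0.997, 0.001, 0.001]
ft_force: [0.8, -0.2, -0.3]
grip_width: 0.05
```

Emit:
jog_arm([
  [[0,0,-10,0,0,0,50],[0,0,-25,0,0,0,50],[0,0,-35,0,0,0,50],[0,0,-40,0,0,0,50],[0,0,-30,0,0,0,50]],
])

```text
clock: 24.6
eef_pos: [0.4322, 0.3166, 0.1772]
tool_rot: [0.081, 0.997, -0.003, -0.004]
ft_force: [0.9, 0.4, 0.2]
grip_width: 0.0501
```

```bash
python3 p.py .593 -.090 .165 -49.5 14 85
```

```text
cur [0.4322 0.3166 0.1772] 80.8 step 0.0312 ftz [0.9 0.4 0.2] g 0.0501
[[[-16.0, -26.8, 0.9, -0.0, -0.0, -3.6, 85.0], [-14.3, -27.8, 0.9, -0.0, -0.0, -3.6, 85.0], [-12.6, -28.6, 0.9, -0.0, -0.0, -3.6, 85.0], [-10.8, -29.3, 0.9, -0.0, -0.0, -3.6, 85.0], [-8.9, -29.9, 0.9, -0.0, -0.0, -3.6, 85.0]]]
[[[-7.1, -30.4, 0.9, -0.0, -0.0, -3.6, 85.0], [-5.2, -30.8, 0.9, -0.0, -0.0, -3.6, 85.0], [-3.2, -31.1, 0.9, -0.0, -0.0, -3.6, 85.0], [-1.3, -31.2, 0.9, -0.0, -0.0, -3.6, 85.0], [0.6, -31.2, 0.9, -0.0, -0.0, -3.6, 85.0]]]
[[[2.6, -31.1, 0.9, -0.0, -0.0, -3.6, 85.0], [4.5, -30.9, 0.9, -0.0, -0.0, -3.6, 85.0], [6.4, -30.6, 0.9, -0.0, -0.0, -3.6, 85.0], [8.3, -30.1, 0.9, -0.0, -0.0, -3.6, 85.0]]]
```

Emit:
jog_arm([
  [[-16,-27,1,0,0,-3.6,85],[-14,-28,1,0,0,-3.6,85],[-13,-29,1,0,0,-3.6,85],[-11,-29,1,0,0,-3.6,85],[-9,-30,1,0,0,-3.6,85]],
])

```text
clock: 25.1
eef_pos: [0.4964, 0.1736, 0.1846]
tool_rot: [-0.087, 0.996, 0.002, 0.005]
ft_force: [0.3, 0.0, -0.7]
grip_width: 0.0849
```

Emit:
jog_arm([
  [[-7,-30,1,0,0,-3.6,85],[-5,-31,1,0,0,-3.6,85],[-3,-31,1,0,0,-3.6,85],[-1,-31,1,0,0,-3.6,85],[1,-31,1,0,0,-3.6,85]],
])

```text
clock: 25.6
eef_pos: [0.5597, 0.0246, 0.1843]
tool_rot: [-0.249, 0.969, 0.001, 0.008]
ft_force: [0.8, 0.9, 0.3]
grip_width: 0.085
```

Emit:
jog_arm([
  [[3,-31,1,0,0,-3.6,85],[4.5,-31,1,0,0,-3.6,85],[6,-30,1,0,0,-3.6,85],[0,0,0,0,0,0,85],[0,0,0,0,0,0,85]],
])

```text
clock: 26.1
eef_pos: [0.6001, -0.0684, 0.185]
tool_rot: [-0.34, 0.94, -0.001, 0.01]
ft_force: [0.2, 0.8, -0.4]
grip_width: 0.0852
```

Emit:
jog_arm([
  [[0,0,0,0,0,0,85],[0,0,0,0,0,0,85]],
])

```text
clock: 26.3
eef_pos: [0.5996, -0.0673, 0.1857]
tool_rot: [-0.34, 0.94, -0.0, 0.01]
ft_force: [-0.1, 0.4, -0.2]
grip_width: 0.0849
```

```bash
python3 w.py giant .5955 -.0945 t; python3 p.py .5955 -.0945 .1 -49.5 5 85
```

```text
uv [298. 158.] 4114 [ 5.94300e-01 -9.51000e-02 -5.09557e+01  4.27000e-02]
cur [ 0.5996 -0.0671  0.1858] 129.8 step 0.018 ftz [ 0.2 -0.9  0.6] g 0.0851
[[[4.5, -3.6, 17.1, -0.1, 0.2, -0.1, 85.0], [4.4, -3.6, 17.1, -0.1, 0.2, -0.1, 85.0], [4.4, -3.6, 17.1, -0.1, 0.2, -0.1, 85.0], [4.3, -3.6, 17.1, -0.1, 0.2, -0.1, 85.0], [4.2, -3.6, 17.1, -0.1, 0.2, -0.1, 85.0]]]
```

Emit:
jog_arm([
  [[5,-4,10,0,0.3,0.2,85],[5,-4,15,0,0.3,0.2,85],[5,-4,20,0,0.3,0.2,85],[4,-3,20,0,0.2,0.2,85],[2,-1,8,0,0,0,85]],
])

```text
clock: 26.85
eef_pos: [0.5944, -0.0909, 0.1108]
tool_rot: [-0.336, 0.942, -0.005, 0.002]
ft_force: [0.3, -0.3, 0.4]
grip_width: 0.085
```

Emit:
jog_arm([
  [[0,0,0,0,0,0,85],[0,0,0,0,0,0,85]],
])

```text
clock: 27.05
eef_pos: [0.5929, -0.0905, 0.1091]
tool_rot: [-0.336, 0.942, -0.004, 0.001]
ft_force: [-0.4, -0.8, -0.1]
grip_width: 0.0844
```

```bash
python3 w.py giant .594 -.095 t; python3 p.py .594 -.095 .024 129 5 85
```

```text
uv [311. 205.] 7168 [ 5.94600e-01 -9.52000e-02 -5.09051e+01  3.42000e-02]
cur [ 0.593  -0.0905  0.1093] 129.2 step 0.0171 ftz [-0.3  0.1 -0.1] g 0.0849
[[[0.4, -0.7, 17.1, -0.1, -0.0, 0.0, 85.0], [0.4, -0.7, 17.1, -0.1, -0.0, 0.0, 85.0], [0.4, -0.7, 17.1, -0.1, -0.0, 0.0, 85.0], [0.4, -0.8, 17.1, -0.1, -0.0, 0.0, 85.0], [0.4, -0.8, 17.1, -0.1, -0.0, 0.0, 85.0]]]
```

Emit:
jog_arm([
  [[1,-2.5,8,-0.3,0,0,85],[1,-2,18,-0.2,0,0,85],[0,0,20,0,0,0,85],[0,0,15,0,0,0,85],[0,0,5,0,0,0,85]],
])

```text
clock: 27.6
eef_pos: [0.5998, -0.0962, 0.046]
tool_rot: [-0.336, 0.942, -0.002, 0.005]
ft_force: [0.7, -0.5, 0.9]
grip_width: 0.0851
```

```bash
python3 p.py .5945 -.0952 .024 129 1 85
```

```text
cur [ 0.5998 -0.0962  0.046 ] 129.3 step 0.0227 ftz [ 0.7 -0.5  0.9] g 0.0851
[[[3.6, 4.3, 22.0, -0.4, 0.4, 0.3, 85.0]]]
```

Emit:
jog_arm([
  [[2,2,7,-0.3,0.3,0,85],[1.5,2,8,0,0,0,85],[0,0,6,0,0,0,85],[0,0,0,0,0,0,85],[0,0,0,0,0,0,85]],
])

```text
clock: 28.1
eef_pos: [0.5956, -0.0954, 0.0247]
tool_rot: [-0.337, 0.942, -0.001, 0.002]
ft_force: [0.1, -0.3, -0.3]
grip_width: 0.0852
```

```bash
python3 p.py .5945 -.0952 .024 129 1 85
```

```text
cur [ 0.5956 -0.0954  0.0247] 129.3 step 0.0013 ftz [ 0.1 -0.3 -0.3] g 0.0852
[[[0.7, 0.9, 0.7, -0.2, 0.2, 0.3, 85.0]]]
```

Emit:
jog_arm([
  [[0,0,0,0,0,0,30],[0,0,0,0,0,0,30],[0,0,0,0,0,0,30],[0,0,0,0,0,0,30],[0,0,0,0,0,0,30]],
])

```text
clock: 28.6
eef_pos: [0.5966, -0.0954, 0.0263]
tool_rot: [-0.337, 0.942, -0.002, 0.003]
ft_force: [-0.7, 0.4, -1.9]
grip_width: 0.0437
```

Emit:
jog_arm([
  [[0,0,0,0,0,0,30],[0,0,0,0,0,0,30],[0,0,0,0,0,0,30],[0,0,0,0,0,0,30]],
])

```text
clock: 29.0
eef_pos: [0.5964, -0.0954, 0.0261]
tool_rot: [-0.337, 0.942, -0.002, 0.003]
ft_force: [0.5, -0.6, -0.1]
grip_width: 0.0431
```

Emit:
jog_arm([
  [[0,0,-10,0,0,0,30],[0,0,-25,0,0,0,30],[0,0,-40,0,0,0,30],[0,0,-40,0,0,0,30],[0,0,-25,0,0,0,30]],
])

```text
clock: 29.5
eef_pos: [0.5908, -0.0947, 0.1662]
tool_rot: [-0.337, 0.942, 0.002, -0.003]
ft_force: [1.0, -0.7, -1.3]
grip_width: 0.0428
```

```bash
python3 w.py giant .433 -.1435 p; python3 p.py .50 -.11 .16 129 4 30; ls pics -t|head -1
```

```text
uv [395.  -2.] 5879 [ 0.4317 -0.144   2.8972  0.0125]
cur [ 0.593  -0.095   0.1706] 129.3 step 0.0237 ftz [ 1.9 -0.7  2.2] g 0.0432
[[[20.4, 11.8, 2.7, 0.0, -0.0, 0.1, 30.0], [20.4, 11.8, 2.7, 0.0, -0.0, 0.1, 30.0], [20.4, 11.8, 2.7, 0.0, -0.0, 0.1, 30.0], [20.4, 11.7, 2.7, 0.0, -0.0, 0.1, 30.0]]]
w_p_giant_29.55.png
```

Emit:
jog_arm([
  [[15,9,2,0,0,0,30],[20,12,2,0,0,0,30],[20,12,2,0,0,0,30],[15,9,2,0,0,0,30],[0,0,0,0,0,0,30]],
])

```text
clock: 30.05
eef_pos: [0.5117, -0.1073, 0.1666]
tool_rot: [-0.337, 0.942, -0.002, 0.004]
ft_force: [0.1, -0.8, -1.6]
grip_width: 0.0436
```

Emit:
jog_arm([
  [[0,0,0,0,0,0,30],[0,0,0,0,0,0,30]],
])

```text
clock: 30.25
eef_pos: [0.5126, -0.1074, 0.1674]
tool_rot: [-0.337, 0.942, -0.003, 0.005]
ft_force: [0.5, -0.0, -1.5]
grip_width: 0.0431
```

```bash
python3 w.py giant .433 -.1435 p; python3 p.py .434 -.142 .10 129 5 30; cp pics/$(ls pics -t|head -1) pics/c2.png
```

```text
uv [344.  89.] 10291 [ 0.4335 -0.1432 -0.6485  0.0329]
cur [ 0.5129 -0.1074  0.1674] 129.4 step 0.0219 ftz [ 0.4 -0.4 -1.2] g 0.0435
[[[16.7, 4.8, 13.3, -0.1, 0.1, 0.1, 30.0], [16.7, 4.7, 13.3, -0.1, 0.1, 0.1, 30.0], [16.7, 4.7, 13.4, -0.1, 0.1, 0.1, 30.0], [16.6, 4.6, 13.4, -0.1, 0.1, 0.1, 30.0], [16.6, 4.6, 13.4, -0.1, 0.1, 0.1, 30.0]]]
```

View pics/c2.png

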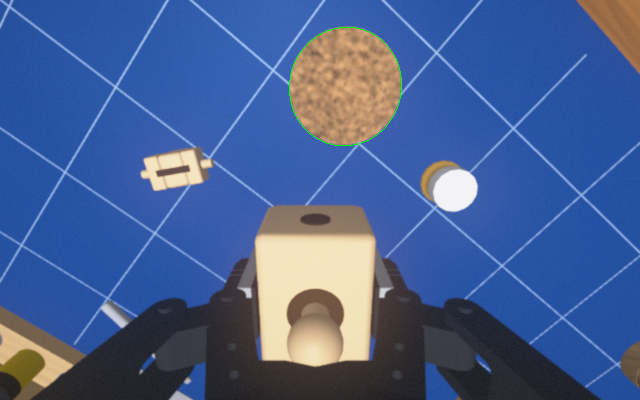

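The giant torso is held straight (315,285); the giant plinth fits at (345,86).

Emit:
jog_arm([
  [[16,5,8,0,0.1,0,30],[18,5,12,0,0.1,0,30],[18,5,15,0,0.1,0,30],[18,5,16,0,0.1,0,30],[10,3,12,0,0,0,30]],
])

```text
clock: 30.8
eef_pos: [0.4436, -0.1415, 0.1039]
tool_rot: [-0.339, 0.941, -0.007, 0.006]
ft_force: [-0.1, 0.9, -1.8]
grip_width: 0.0429
```

Emit:
jog_arm([
  [[0,0,0,0,0,0,30],[0,0,0,0,0,0,30]],
])

```text
clock: 31.0
eef_pos: [0.4428, -0.1415, 0.1026]
tool_rot: [-0.339, 0.941, -0.006, 0.005]
ft_force: [0.5, -0.2, -1.0]
grip_width: 0.043
```

```bash
python3 p.py .4346 -.1423 .058 129 3 30
```

```text
cur [ 0.4428 -0.1415  0.1026] 129.6 step 0.0151 ftz [ 0.5 -0.2 -1. ] g 0.043
[[[2.4, 1.7, 14.8, -0.3, 0.1, 0.2, 30.0], [2.3, 1.7, 14.8, -0.3, 0.1, 0.2, 30.0], [2.3, 1.6, 14.8, -0.3, 0.1, 0.2, 30.0]]]
```

Emit:
jog_arm([
  [[3,2,10,-0.4,0.2,0,30],[3,2,14,-0.4,0.2,0,30],[2,1,12,0,0,0,30],[0,0,4,0,0,0,30],[0,0,0,0,0,0,30]],
])

```text
clock: 31.5
eef_pos: [0.4376, -0.1428, 0.0607]
tool_rot: [-0.34, 0.94, -0.001, 0.001]
ft_force: [0.0, -0.3, -1.5]
grip_width: 0.0434
```

```bash
python3 p.py .4346 -.1423 .0515 129 1 30
```

```text
cur [ 0.4376 -0.1428  0.0607] 129.8 step 0.0097 ftz [ 0.  -0.3 -1.5] g 0.0434
[[[2.0, 2.4, 9.2, -0.1, 0.0, 0.8, 30.0]]]
```

Emit:
jog_arm([
  [[2,2,3,-0.1,0,0,30],[0,0,3,0,0,0,30],[0,0,1.5,0,0,0,30],[0,0,0,0,0,0,30]],
])

```text
clock: 31.9
eef_pos: [0.4357, -0.1426, 0.0532]
tool_rot: [-0.34, 0.94, -0.001, 0.001]
ft_force: [0.2, -0.6, -1.1]
grip_width: 0.0435
```

```bash
python3 p.py .4346 -.1423 .0511 129 1 30
```

```text
cur [ 0.4357 -0.1426  0.0532] 129.8 step 0.0023 ftz [ 0.2 -0.6 -1.1] g 0.0435
[[[0.6, 0.9, 2.1, -0.1, 0.1, 0.8, 30.0]]]
```

Emit:
jog_arm([
  [[0.5,0.5,1.5,0,0,0,30],[0,0,1,0,0,0,30],[0,0,0,0,0,0,30]],
])

```text
clock: 32.2
eef_pos: [0.4355, -0.1427, 0.0512]
tool_rot: [-0.34, 0.94, -0.001, 0.001]
ft_force: [0.1, -0.6, -1.5]
grip_width: 0.0433
```

Emit:
jog_arm([
  [[0,0,0,0,0,0,46],[0,0,0,0,0,0,58],[0,0,0,0,0,0,70],[0,0,0,0,0,0,75]],
])

```text
clock: 32.6
eef_pos: [0.4365, -0.1431, 0.052]
tool_rot: [-0.34, 0.94, -0.002, 0.002]
ft_force: [0.4, -0.5, 0.5]
grip_width: 0.0752
```

Emit:
jog_arm([
  [[0,0,-10,0,0,0,75],[0,0,-25,0,0,0,75],[0,0,-40,0,0,0,75],[0,0,-40,0,0,0,75],[0,0,-40,0,0,0,75]],
])

```text
clock: 33.1
eef_pos: [0.431, -0.1413, 0.2086]
tool_rot: [-0.34, 0.94, 0.003, -0.003]
ft_force: [0.3, -1.1, -0.0]
grip_width: 0.0755
```

```bash
python3 p.py .32 0.1 .25 129 8 75
```

```text
cur [ 0.431  -0.1413  0.2086] 129.8 step 0.0336 ftz [ 0.3 -1.1 -0. ] g 0.0755
[[[-8.6, 32.1, -5.0, 0.1, -0.0, 0.1, 75.0], [-8.6, 32.1, -5.0, 0.1, -0.0, 0.1, 75.0], [-8.5, 32.1, -5.0, 0.1, -0.0, 0.1, 75.0], [-8.5, 32.1, -5.1, 0.1, -0.0, 0.1, 75.0], [-8.4, 32.1, -5.1, 0.1, -0.0, 0.1, 75.0]]]
[[[-8.4, 32.1, -5.1, 0.1, -0.0, 0.1, 75.0], [-8.3, 32.2, -5.1, 0.1, -0.0, 0.1, 75.0], [-8.3, 32.2, -5.1, 0.1, -0.0, 0.1, 75.0]]]
```

Emit:
jog_arm([
  [[-8,30,-5,0,0,0,75],[-8,32,-5,0,0,0,75],[-8,32,-5,0,0,0,75],[-8,32,-5,0,0,0,75],[-8,25,-5,0,0,0,75]],
])

```text
clock: 33.6
eef_pos: [0.3691, 0.0009, 0.2456]
tool_rot: [-0.337, 0.942, -0.003, 0.006]
ft_force: [0.1, -0.3, 0.5]
grip_width: 0.0749
```

Emit:
jog_arm([
  [[0,0,0,0,0,0,75],[0,0,0,0,0,0,75]],
])

```text
clock: 33.8
eef_pos: [0.3683, 0.0031, 0.2479]
tool_rot: [-0.339, 0.941, -0.004, 0.008]
ft_force: [-0.2, -0.8, 0.5]
grip_width: 0.0753
```

```bash
cat > v.py <<'E'
from h import *
P=dict(giant=(.4347,-.1414),large=(.5988,.2311),medium=(.4352,.322),small=(.43,-.3243))
tiles=[]
for n in("side","top"):
    im,m=grab(n)
    for s,(x,y) in P.items():
        uv=proj(m,[x,y,.05])[0].astype(int)
        hs=cv2.cvtColor(im,cv2.COLOR_RGB2HSV); hs=hs.astype(int)
        M=((hs[...,0]<35)&(hs[...,1]<115)&(hs[...,2]>130)).astype(np.float32); R0=np.zeros_like(M); R0[uv[1]-35:uv[1]+35,uv[0]-30:uv[0]+30]=1
        M*=R0; r=fit([(m,M)],"t",s,(x,y),.028)
        print(n,s,np.round(r,4),"off mm",round(1e3*np.hypot(r[0]-x,r[1]-y),1))
        c=im[uv[1]-35:uv[1]+35,uv[0]-35:uv[0]+35]
        tiles.append(cv2.resize(c,(190,280) if 0 else (190,190),interpolation=cv2.INTER_CUBIC))
    print([np.round(ray(m,masks_of(t,n)[0]["at"],.02),3).tolist() for t in("hips","head") if masks_of(t,n)])
cv2.imwrite("pics/v.png",np.vstack([np.hstack(tiles[:4]),np.hstack(tiles[4:])])[:,:,::-1])
E
python3 v.py
```

```text
side giant [ 0.4292 -0.1674 53.7256  0.4292] off mm 26.6
side large [  0.5946   0.2139 -64.3585   0.3911] off mm 17.7
side medium [ 0.4195  0.3114 -8.03    1.3973] off mm 19.0
side small [  0.4304  -0.3401 -61.164    0.4748] off mm 15.8
[[0.588, -0.215, 0.02], [0.581, 0.06, 0.02]]
top giant [  0.4105  -0.1216 -63.7863   0.7916] off mm 31.3
top large [ 0.5887  0.2359 85.8326  0.5094] off mm 11.2
top medium [ 0.4345  0.3247 73.0932  0.5147] off mm 2.8
top small [ 0.4229 -0.3211 40.5744  0.8962] off mm 7.8
[[0.581, -0.213, 0.02], [0.588, 0.064, 0.02]]
```

View pics/v.png

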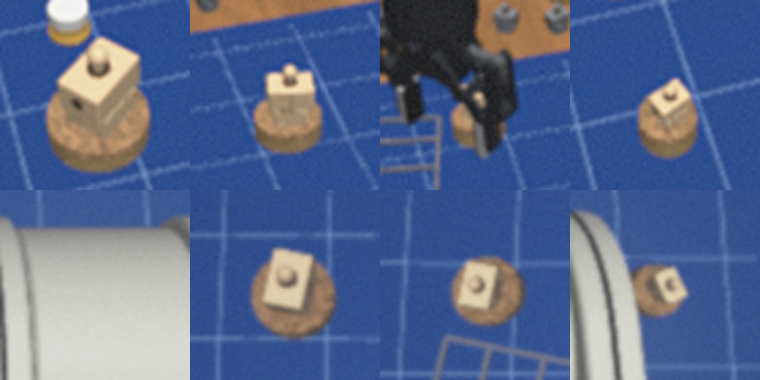

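All four stand upright (side row: giant, large, small; medium seen from the top). The cream-only mask was contaminated by cork, so I check centring with the combined torso+plinth silhouette, in the views that are unobstructed.

```bash
cat > v2.py <<'E'
from h import *
from scipy.optimize import differential_evolution
P=dict(giant=(.4347,-.1414),large=(.5988,.2311),medium=(.4352,.322),small=(.43,-.3243))
Y=dict(giant=130,large=78.5,medium=81,small=112)
V={n:grab(n) for n in("side","top")}
for n,s in [("side","giant"),("side","large"),("side","small"),("top","large"),("top","medium")]:
    im,m=V[n]; x,y=P[s]; M=comp(im,proj(m,[x,y,.03])[0])
    a,b,w,h=cv2.boundingRect(M.astype(np.uint8)); B=(a-10,b-10,w+20,h+20); C=M[b-10:b+h+10,a-10:a+w+10]
    def cost(p):
        q=model(m,"p",s,(x+p[2]/1e3,y+p[3]/1e3,0),.003,B); t=model(m,"t",s,(x+p[0]/1e3,y+p[1]/1e3,np.radians(p[4])),.028,B)
        return np.abs(np.maximum(q,t)-C).sum()/C.sum()
    r=differential_evolution(cost,[(-15,15)]*2+[(-4,4)]*2+[(Y[s]-10,Y[s]+10)],maxiter=40,popsize=8,seed=1,tol=1e-4)
    print(n,s,"torso-plinth mm",np.round(r.x[:2]-r.x[2:4],1),"cost",round(r.fun,3),"yaw",round(r.x[4]))
E
python3 v2.py
```

```text
side giant torso-plinth mm [ 1.9 -3. ] cost 0.034 yaw 131
side large torso-plinth mm [ 0.9 -4.6] cost 0.053 yaw 84
side small torso-plinth mm [ 1.6 -1.8] cost 0.066 yaw 112
top large torso-plinth mm [-1.1 -4. ] cost 0.082 yaw 78
top medium torso-plinth mm [ 3.3 -8.1] cost 0.117 yaw 83
```

Emit:
jog_arm([
  [[20,-24,-5,0,0,0,75],[20,-24,-5,0,0,0,75],[20,-24,-5,0,0,0,75],[20,-24,-5,0,0,0,75],[14,-20,0,0,0,0,75]],
])

```text
clock: 34.9
eef_pos: [0.3701, -0.1489, 0.2676]
tool_rot: [-0.343, 0.939, -0.003, 0.007]
ft_force: [0.5, 1.1, 0.4]
grip_width: 0.0749
```

Emit:
jog_arm([
  [[0,0,0,0,0,0,75],[0,0,0,0,0,0,75]],
])

```text
clock: 35.1
eef_pos: [0.3701, -0.1515, 0.2674]
tool_rot: [-0.34, 0.94, -0.003, 0.007]
ft_force: [-0.3, 0.9, 0.0]
grip_width: 0.075
```

```bash
sed -i 's/in \[("side","giant").*\]:/in [("side","medium"),("top","medium")]:/' v2.py; python3 v2.py
python3 - <<'E'
from h import *
im,m=grab("side"); cv2.imwrite("pics/v3.png",cv2.resize(im[110:310,200:460],(780,600),interpolation=cv2.INTER_CUBIC)[:,:,::-1])
E
```

```text
Traceback (most recent call last):
  File "v2.py", line 11, in cost
    return np.abs(np.maximum(q,t)-C).sum()/C.sum()
                  ~~~~~~~~~~~~~~~^~
ValueError: operands could not be broadcast together with shapes (420,660) (10,10) 

The above exception was the direct cause of the following exception:

Traceback (most recent call last):
  File "v2.py", line 12, in <module>
    r=differential_evolution(cost,[(-15,15)]*2+[(-4,4)]*2+[(Y[s]-10,Y[s]+10)],maxiter=40,popsize=8,seed=1,tol=1e-4)
RuntimeError: The map-like callable must be of the form f(func, iterable), returning a sequence of numbers the same length as 'iterable'
```

View pics/v3.png

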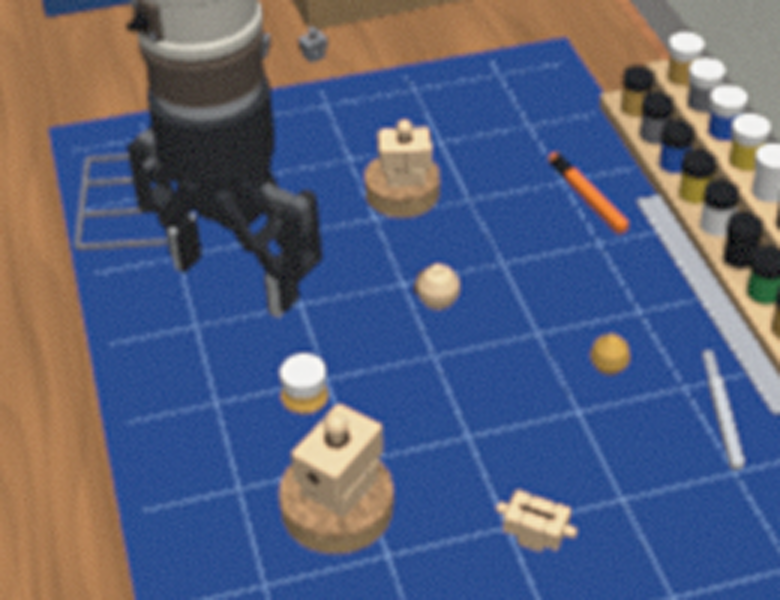

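Emit:
jog_arm([
  [[30,-9,0,0,0,0,75],[33,-10,0,0,0,0,75],[33,-10,0,0,0,0,75],[33,-10,0,0,0,0,75],[33,-10,0,0,0,0,75]],
])

```text
clock: 35.75
eef_pos: [0.2792, -0.2895, 0.266]
tool_rot: [-0.351, 0.936, -0.003, 0.008]
ft_force: [0.6, -0.8, 0.0]
grip_width: 0.0748
```

Emit:
jog_arm([
  [[0,0,0,0,0,0,75],[0,0,0,0,0,0,75]],
])

```text
clock: 35.95
eef_pos: [0.2779, -0.2907, 0.2659]
tool_rot: [-0.349, 0.937, -0.003, 0.008]
ft_force: [0.1, 0.2, 0.0]
grip_width: 0.0752
```

```bash
python3 v2.py
python3 - <<'E'
from h import *
im,m=grab("side"); cv2.imwrite("pics/v4.png",cv2.resize(im[100:250,200:400],(800,600),interpolation=cv2.INTER_CUBIC)[:,:,::-1])
E
```

```text
side medium torso-plinth mm [ 0.5 -4.2] cost 0.07 yaw 83
top medium torso-plinth mm [ 3.3 -8.1] cost 0.117 yaw 83
```

View pics/v4.png

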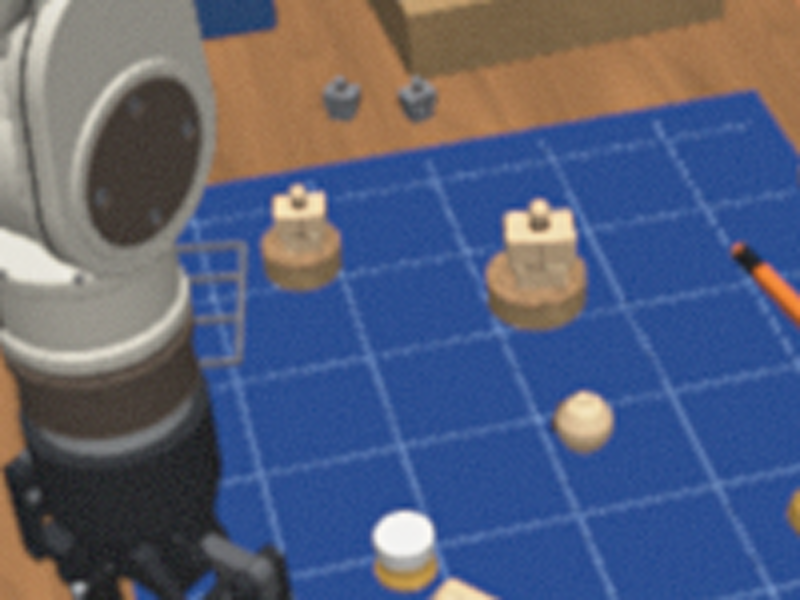

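All four stand upright and near the middle of their plinths, and the arm is clear of everything.

```bash
python3 -c "from workcell import *; print(job_done())"
```

```text
the job is handed in; nothing more can be done
None
```

I put all four torsos on their matching plinths and set each one down at its measured resting height before letting go. I handed the job in at about 36 s of the 112 s allowed, with the arm clear of everything.

**Last checks:** in the pictures all four torsos stand upright on their own plinths. Side-camera silhouette fits put the torso centres about 2 to 5 mm from the plinth axes: giant 3.6, large 4.7, medium 4.2, small 2.4 mm. The allowance is 12 mm.

**Hip part and head:** I never touched them. Network points before and after agree to about 8 mm, within how closely that method can place them.

**Checks that failed or disagreed:**
- A first centring check that looked only for cream pixels failed: it picked up cork and arm pixels as well, so I discarded it.
- The top-camera fit for the medium torso gave 8.7 mm, against 4.2 mm from the side. It was a poor fit, but still inside the tolerance.
- All the final fits show a shift of about 2 to 5 mm towards −y (8 mm in that medium top-camera fit). I took this to be partly error in the simplified torso model. The wrist-camera positions I used for placing aimed at offsets of 1 to 2 mm.

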